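# Clip the hand tools into the oiling rack and spray them

### The arm

A 7-joint arm with a two-finger parallel gripper is mounted at the origin on the work surface. World frame = base frame: x ahead of the robot, y to its left, z up, the work surface at z = 0. Lengths are in m, angles in degrees, forces in N, time in s.
With the tool pointing down it reaches from about 0.35 to 0.9 m from the base axis. Payload 8.1 kg.
Tool frame: the origin (TCP) lies on the centre line of the jaws, within the pads' length; the fingertips stand 11 mm ahead of it and the grasp point (between the pads) lies 8 mm behind it (robot.tips_ahead is the distance from the TCP to the fingertips, in m); z points along the fingers, y is the direction in which the jaws open and shut (so a half turn about z gives the same grasp; the last joint's range is limited). The gripper opens to 85 mm and grips with 20 to 120 N. Pads are 22 mm wide; open, the fingers measure 114 mm over their backs; the gripper's body (76 mm by 85 mm) begins 54 mm behind the grasp point. The pads swing forward as they close: fully open they stand 13 mm farther back than shut.
Start: joints at [-76.811, 24.895, 1.432, 90.138, -0.665, 64.973, -4.303], TCP at [0.204, 0.591, 0.22] pointing down, gripper open.
Joint ranges: [-149.89, 149.89], [-25.12, 119.58], [-72.63, 75.52], [4.76, 147.25], [-75.54, 255.54], [6.69, 114.76], [-157.13, 157.13]. Speed limits (degrees/s): [127.2, 127.2, 172.46, 172.46, 180, 180, 180].

### API

Orientations are given as a 3x3 rotation matrix whose columns are the frame's x, y, z axes.
In Python, from station import robot, viewer gives the robot as it stands. The module is installed in compiled form; this text tells all that it offers.
- The arm moves only by the shell command python3 -m handwheel 'ROWS' [FORCE]. ROWS is JSON, a list of rows, each an object with "travel": the shift along the tool's x, y, z in cm, a list of three; "roll": the turn about the tool's z in degrees; "hand": the opening, from 0 (shut) to 1 (fully open). A call has 1 to 12 rows; each row is the pose to reach, as a shift and turn from the pose commanded when the call began, along the tool's axes at that moment; what a row does not reach only later rows make up. A row lasts 1/8 s, in which the tool goes at most 62.5 mm and 10.7 degrees, less where a joint would pass 70% of its speed; a pose out of reach is approached as far as the arm can. A call with a gripper value outside its range is refused whole. The fingers move at their own pace and stop on an object; FORCE is the grip in N (left out, the last holds). Time passes only in rows, so rows that repeat a pose let the fingers close. It gives the time, the measured TCP pose, the force and the opening at its end, in the units of the state.
- robot.state(): the state, without advancing time (a new reading comes with each control period).
- viewer.get_image(name): name is "scene" or "top"; returns a dict with "pixels" (400x640x3 uint8, blue, green, red), "fx", "fy", "cx", "cy" (pixels), "cam_to_world" (4x4, takes a point from camera to world coordinates). Camera axes: x right, y up, looking along -z (the intrinsics and any distortion apply to the point x, -y, -z); pixel columns grow to the right and rows downward; lengths in m; the calibration is good to about 2 mm. A picture is of the moment at which its call begins. There is no depth.
- robot.job_done(): hands the job in, once; it reports no verdict.
The state is a dict: "time": time; "joint_pos": joint angles; "joint_vel": joint speeds; "joint_efforts": joint torques, N m; "tcp_pos": TCP position; "eef_rot": TCP orientation; "wrist_force": force on the tool from outside, world axes, zero at the start; "wrist_torque": the same for the moment, N m; "width": finger opening in m.
Only numpy, scipy, OpenCV 4.12 (cv2) and the standard library are available. Lean on these libraries where they do the work, as an engineer would, in place of code of your own. Each camera call takes 0.05 s, during which the arm holds its last target.

### The job

Lay the trowel and the weeder in the two empty places of the rack, each snapped fully home by its handle with all four jaws on it and its head pointing the same way as the fork already clipped there. Only when both are in, press the spray can's nozzle cap fully down to oil them and let it spring back up. Do not shift the jug, the spanner or the fork.

Things in the scene. Friction and masses are not known exactly. Their poses are not given: they have to be found in the camera images.
- trowel: Hand trowel. Head: broad blade 60 mm wide. Loose, about 150 g, 200 mm long: round wooden handle 110 mm long, 30 mm thick, cranked steel neck, flat head. Origin: handle's axis, mid-length. x along the handle to the head; z up when the head lies flat, as at the start. Head's underside is level with the handle's: lying flat, the origin is 15 mm up.
- trowel_tip (a point): Tip of the trowel's head, 145 mm from the middle of the handle along the tool's x, at the level of the flat head (13 mm below the handle's axis).
- weeder: Hand weeder. Head: narrow strip 16 mm wide, two-pronged end 28 mm wide. Loose, about 150 g, 200 mm long: round wooden handle 110 mm long, 30 mm thick, cranked steel neck, flat head. Origin: handle's axis, mid-length. x along the handle to the head; z up when the head lies flat, as at the start. Head's underside is level with the handle's: lying flat, the origin is 15 mm up.
- weeder_tip (a point): Tip of the weeder's head, 145 mm from the middle of the handle along the tool's x, at the level of the flat head (13 mm below the handle's axis).
- fork: Hand fork, already home in clip_c. Head: three tines, 48 mm wide. Loose, about 150 g, 200 mm long: round wooden handle 110 mm long, 30 mm thick, cranked steel neck, flat head. Origin: handle's axis, mid-length. x along the handle to the head; z up when the head lies flat, as at the start. Head's underside is level with the handle's: lying flat, the origin is 15 mm up.
- clip_a: Place in the rack for a level handle: sprung jaw pairs (14 mm wide, to 86 mm high) at x = -36 and +36 mm, open between down to 16 mm above the bench. 24 mm mouth on top: push a handle straight down (5 to 15 N) to snap it in. Origin: place's middle, on the bench; x to the stored tool's head, y along the row (70 mm pitch). Home: handle's axis at z 60 mm, its middle over the origin. Starts empty.
- clip_b: Place in the rack for a level handle: sprung jaw pairs (14 mm wide, to 86 mm high) at x = -36 and +36 mm, open between down to 16 mm above the bench. 24 mm mouth on top: push a handle straight down (5 to 15 N) to snap it in. Origin: place's middle, on the bench; x to the stored tool's head, y along the row (70 mm pitch). Home: handle's axis at z 60 mm, its middle over the origin. Starts empty.
- clip_c: Place in the rack for a level handle: sprung jaw pairs (14 mm wide, to 86 mm high) at x = -36 and +36 mm, open between down to 16 mm above the bench. 24 mm mouth on top: push a handle straight down (5 to 15 N) to snap it in. Origin: place's middle, on the bench; x to the stored tool's head, y along the row (70 mm pitch). Home: handle's axis at z 60 mm, its middle over the origin. Holds the fork.
- can: Upright aluminium spray can, fixed in a bracket on a wooden foot (84 mm square, 12 mm high) at one end of the rack; 62 mm in diameter, 205 mm high with its nozzle cap. Origin: on the bench under the can's axis; z up. Its nozzle faces the rack, along the can's -y.
- cap_top (a point): Centre of the flat top of the can's sprung nozzle cap (grey, 38 mm in diameter, flat top 35 mm), 205 mm above the bench when up. It moves down with the cap.
- nozzle (a joint): Travel of the nozzle cap in m: 0 up, 0.006 fully down. It starts to move at about 3 N, takes about 8 N fully down, and springs back when let go.
- mat: Thin black rubber mat, 340 x 400 mm, 5 mm thick, fixed on the bench; the trowel, the weeder and the jug stand on it. Origin: middle of its underside, on the bench.
- jug: White ceramic jug, 86 mm in diameter, 135 mm high, with a handle that reaches 75 mm from the axis along its +x. Loose, stands on the mat between the two tools. Origin: middle of its underside. A bystander.
- spanner: Chrome spanner, 180 mm long, loose, flat on the bench beyond the work. Origin: middle of its length, on its underside; x along it. A bystander.

How it is judged (in metres and radians):
On the way, in this order (a step that is already met when the one before it is completed fails the run):
1. both the trowel and the weeder are snapped home in the two empty places, heads the same way as the fork's ((((x of trowel in the frame of clip_a between -0.012 and 0.012 m and y of trowel in the frame of clip_a between -0.005 and 0.005 m and z of trowel in the frame of clip_a between 0.055 and 0.0645 m and x of trowel_tip in the frame of clip_a above 0.12 m and angle between the x axis of trowel and the x axis of clip_a, either way round below 0.12 rad) and (x of weeder in the frame of clip_b between -0.012 and 0.012 m and y of weeder in the frame of clip_b between -0.005 and 0.005 m and z of weeder in the frame of clip_b between 0.055 and 0.0645 m and x of weeder_tip in the frame of clip_b above 0.12 m and angle between the x axis of weeder and the x axis of clip_b, either way round below 0.12 rad)) or ((x of trowel in the frame of clip_b between -0.012 and 0.012 m and y of trowel in the frame of clip_b between -0.005 and 0.005 m and z of trowel in the frame of clip_b between 0.055 and 0.0645 m and x of trowel_tip in the frame of clip_b above 0.12 m and angle between the x axis of trowel and the x axis of clip_b, either way round below 0.12 rad) and (x of weeder in the frame of clip_a between -0.012 and 0.012 m and y of weeder in the frame of clip_a between -0.005 and 0.005 m and z of weeder in the frame of clip_a between 0.055 and 0.0645 m and x of weeder_tip in the frame of clip_a above 0.12 m and angle between the x axis of weeder and the x axis of clip_a, either way round below 0.12 rad)))), for 0.2 s.
2. the nozzle cap is pressed fully down (value of joint nozzle above 0.0045 m), for 0.05 s.
At the end, for the whole second after the job is handed in: Trowel and weeder lie one in each free place: handle axis 60 mm (+4.5/-5) up, within 5 mm and 0.12 rad of the place's line, handle middle within 12 mm of its middle, head to its +x; fork likewise in its own; nozzle cap up (within 1.2 mm); tools at rest ((((x of trowel in the frame of clip_a between -0.012 and 0.012 m and y of trowel in the frame of clip_a between -0.005 and 0.005 m and z of trowel in the frame of clip_a between 0.055 and 0.0645 m and x of trowel_tip in the frame of clip_a above 0.12 m and angle between the x axis of trowel and the x axis of clip_a, either way round below 0.12 rad) and (x of weeder in the frame of clip_b between -0.012 and 0.012 m and y of weeder in the frame of clip_b between -0.005 and 0.005 m and z of weeder in the frame of clip_b between 0.055 and 0.0645 m and x of weeder_tip in the frame of clip_b above 0.12 m and angle between the x axis of weeder and the x axis of clip_b, either way round below 0.12 rad)) or ((x of trowel in the frame of clip_b between -0.012 and 0.012 m and y of trowel in the frame of clip_b between -0.005 and 0.005 m and z of trowel in the frame of clip_b between 0.055 and 0.0645 m and x of trowel_tip in the frame of clip_b above 0.12 m and angle between the x axis of trowel and the x axis of clip_b, either way round below 0.12 rad) and (x of weeder in the frame of clip_a between -0.012 and 0.012 m and y of weeder in the frame of clip_a between -0.005 and 0.005 m and z of weeder in the frame of clip_a between 0.055 and 0.0645 m and x of weeder_tip in the frame of clip_a above 0.12 m and angle between the x axis of weeder and the x axis of clip_a, either way round below 0.12 rad))) and value of joint nozzle below 0.0012 m and x of fork in the frame of clip_c between -0.012 and 0.012 m and y of fork in the frame of clip_c between -0.005 and 0.005 m and z of fork in the frame of clip_c between 0.055 and 0.0645 m and x of fork_tip in the frame of clip_c above 0.12 m and angle between the x axis of fork and the x axis of clip_c, either way round below 0.12 rad and linear speed of each of trowel, weeder below 0.02 m/s); the robot touches nothing.
It fails at once if the nozzle is sprayed (cap over 3 mm down) while the trowel or the weeder is not home in the rack (value of joint nozzle above 0.003 m and not (((x of trowel in the frame of clip_a between -0.012 and 0.012 m and y of trowel in the frame of clip_a between -0.005 and 0.005 m and z of trowel in the frame of clip_a between 0.055 and 0.0645 m and x of trowel_tip in the frame of clip_a above 0.12 m and angle between the x axis of trowel and the x axis of clip_a, either way round below 0.12 rad) and (x of weeder in the frame of clip_b between -0.012 and 0.012 m and y of weeder in the frame of clip_b between -0.005 and 0.005 m and z of weeder in the frame of clip_b between 0.055 and 0.0645 m and x of weeder_tip in the frame of clip_b above 0.12 m and angle between the x axis of weeder and the x axis of clip_b, either way round below 0.12 rad)) or ((x of trowel in the frame of clip_b between -0.012 and 0.012 m and y of trowel in the frame of clip_b between -0.005 and 0.005 m and z of trowel in the frame of clip_b between 0.055 and 0.0645 m and x of trowel_tip in the frame of clip_b above 0.12 m and angle between the x axis of trowel and the x axis of clip_b, either way round below 0.12 rad) and (x of weeder in the frame of clip_a between -0.012 and 0.012 m and y of weeder in the frame of clip_a between -0.005 and 0.005 m and z of weeder in the frame of clip_a between 0.055 and 0.0645 m and x of weeder_tip in the frame of clip_a above 0.12 m and angle between the x axis of weeder and the x axis of clip_a, either way round below 0.12 rad)))).
It fails at once if the jug is shifted by more than 20 mm or tipped (distance of jug from where it was at the start of the episode above 0.02 m or angle between jug's own z axis and vertical above 0.25 rad).
It fails at once if the spanner is shifted by more than 20 mm (distance of spanner from where it was at the start of the episode above 0.02 m).
It fails at once if the clipped fork is shifted by more than 10 mm (distance of fork from where it was at the start of the episode above 0.01 m).
It also fails if it takes over 72 s, if anything falls off the work surface, if the arm or the gripper's body presses on something with over 40 N, if the wrist force passes 120 N, or if a joint passes its speed limit or range.

## Working session

There is one attempt and no reset: what is moved stays moved. The work goes in short steps, Python scripts to look and compute and a shell command to move; the robot and the scene stay as the last step left them, time stands still between calls to the robot, and variables do not carry over. Pictures are saved under pics/ and viewed, and the job is handed in when it is done.

```bash
mkdir -p pics; ls
python3 - <<'E'
from station import robot, viewer
import cv2
s=robot.state();print(s)
for n in("scene","top"):
    d=viewer.get_image(n);cv2.imwrite(f"pics/{n}0.png",d["pixels"]);print({k:v for k,v in d.items() if k!="pixels"})
E
```

```text
pics
{'time': 0.0, 'joint_pos': array([-76.81114248,  24.93576269,   1.42887876,  90.19038934,
        -0.66512906,  64.97359667,  -4.30306917]), 'joint_vel': array([ 0.09737437, -0.00530877,  0.02289288,  0.03447666, -0.03863743,
       -0.04830971,  0.06439547]), 'joint_efforts': array([-1.59970136e-04, -6.70473433e+01,  1.02504373e+00, -3.16215169e+01,
        1.55703333e-02,  1.24473855e-02, -5.76319408e-06]), 'tcp_pos': array([0.20403383, 0.5901884 , 0.21922436]), 'eef_rot': array([[-9.45120137e-01,  3.26722761e-01, -4.04528135e-04],
       [ 3.26722989e-01,  9.45118884e-01, -1.54403812e-03],
       [-1.22145219e-04, -1.59147016e-03, -9.99998726e-01]]), 'wrist_force': array([ 0.63679589, -0.38266581,  0.56929735]), 'wrist_torque': array([-0.01720934, -0.02014815, -0.04890588]), 'width': 0.08560954566958917}
{'fx': 512.5728843553657, 'fy': 512.5728843553657, 'cx': 322.6143314689803, 'cy': 211.4323630553015, 'cam_to_world': array([[ 0.20568863, -0.59361011,  0.77802264,  1.7329409 ],
       [ 0.97855896,  0.13345408, -0.15688331, -0.21466684],
       [-0.01070278,  0.79361014,  0.60833248,  1.08625631],
       [ 0.        ,  0.        ,  0.        ,  1.        ]])}
{'fx': 516.1800772546655, 'fy': 516.1800772546655, 'cx': 311.01422978675623, 'cy': 192.95254213100486, 'cam_to_world': array([[-0.01273147,  0.99679997, -0.07891598,  0.42450711],
       [-0.9997612 , -0.01128791,  0.01871158,  0.04534226],
       [ 0.0177609 ,  0.07913536,  0.99670565,  1.42103112],
       [ 0.        ,  0.        ,  0.        ,  1.        ]])}
```

View pics/scene0.png

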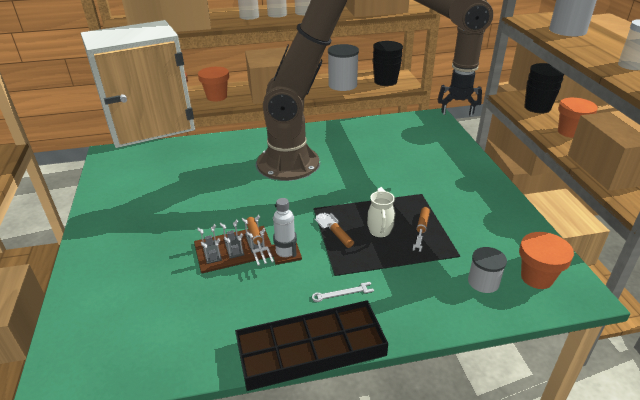

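View pics/top0.png

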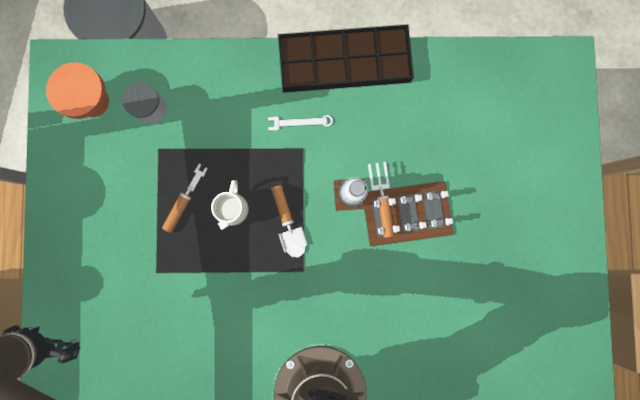

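Top view: the weeder is at about (183,200), the jug at (229,208) and the trowel at (287,215). The can is at (353,190), the fork in the slot at (385,215), and the empty slots are at about (409,213) and (434,210). I'll zoom in next.

```bash
cat > h.py <<'E'
from station import robot, viewer
import cv2, numpy as np
def load(n,tag=None):
    d=viewer.get_image(n)
    if tag: cv2.imwrite(f"pics/{tag}.png",d["pixels"])
    return d
def cast(d,uv,z):
    uv=np.atleast_2d(np.array(uv,float)); M=d["cam_to_world"]
    c=np.stack([(uv[:,0]-d["cx"])/d["fx"],-(uv[:,1]-d["cy"])/d["fy"],-np.ones(len(uv))],1)
    r=c@M[:3,:3].T; o=M[:3,3]
    return o+r*((z-o[2])/r[:,2])[:,None]
def proj(d,p):
    M=d["cam_to_world"]; c=(np.atleast_2d(p)-M[:3,3])@M[:3,:3]
    return np.stack([d["cx"]-d["fx"]*c[:,0]/c[:,2],d["cy"]+d["fy"]*c[:,1]/c[:,2]],1)
def crop(d,x0,y0,x1,y1,s,tag):
    cv2.imwrite(f"pics/{tag}.png",cv2.resize(d["pixels"][y0:y1,x0:x1],None,fx=s,fy=s,interpolation=cv2.INTER_CUBIC))
def handles(d,roi,z):
    x0,y0,x1,y1=roi
    hsv=cv2.cvtColor(d["pixels"],cv2.COLOR_BGR2HSV)
    m=cv2.inRange(hsv,(5,110,90),(18,255,255)); k=np.zeros_like(m);k[y0:y1,x0:x1]=m[y0:y1,x0:x1]
    cs,_=cv2.findContours(k,cv2.RETR_EXTERNAL,cv2.CHAIN_APPROX_NONE); out=[]
    for c in cs:
        if cv2.contourArea(c)<120: continue
        r=cv2.minAreaRect(c);b=cv2.boxPoints(r)
        w=cast(d,b,z)[:,:2]; e=[np.linalg.norm(w[1]-w[0]),np.linalg.norm(w[2]-w[1])]
        i=int(np.argmax(e)); v=(w[i+1]-w[i]) ; 
        out.append((r[0],cast(d,r[0],z)[0][:2].round(4),np.round(e,4),np.degrees(np.arctan2(v[1],v[0])).round(1)))
    return out
E
python3 - <<'E'
from h import *
d=load("top");crop(d,330,140,470,260,5.5,"rack");crop(d,150,140,310,280,5,"mat")
for r in handles(d,(150,140,330,280),.02):print(r)
for r in handles(d,(376,190,398,245),.06):print(r)
s=load("scene");crop(s,185,180,315,290,6,"srack")
E
```

```text
((174.7322540283203, 214.07774353027344), array([0.4824, 0.388 ]), array([0.1003, 0.0309]), np.float64(-28.5))
((281.1761474609375, 203.16371154785156), array([0.5085, 0.1004]), array([0.0298, 0.0993]), np.float64(-163.2))
((386.5, 221.5), array([ 0.4544, -0.1786]), array([0.0558, 0.1187]), np.float64(178.5))
```

View pics/rack.png

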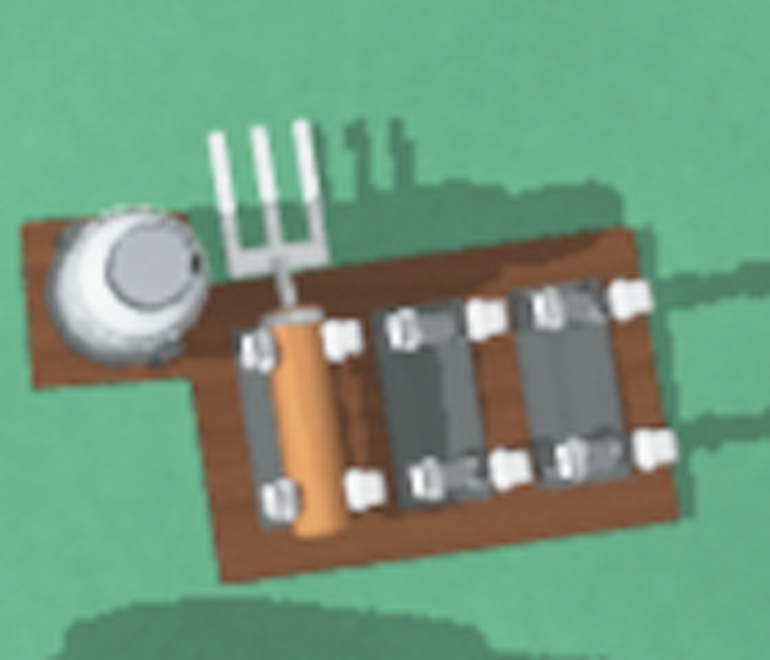

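View pics/mat.png

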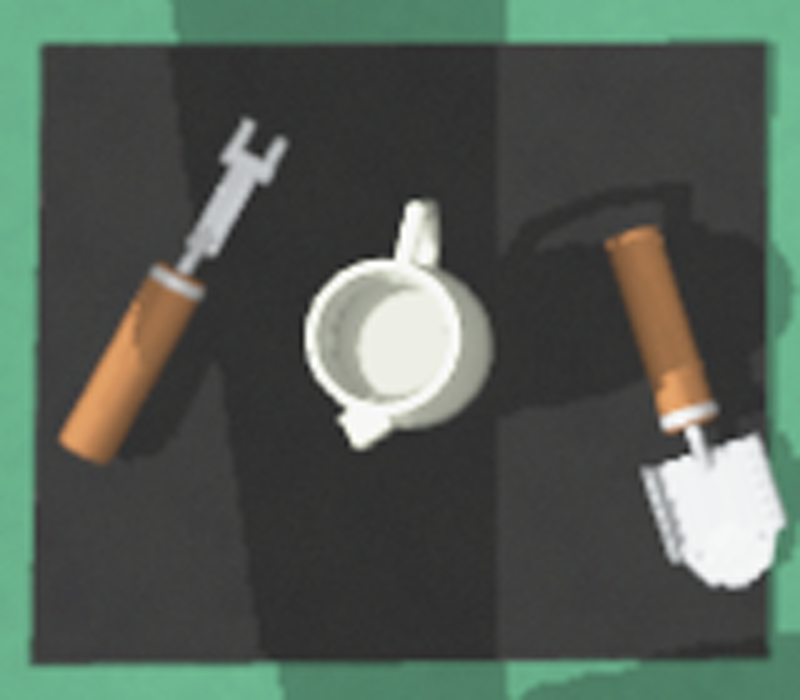

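View pics/srack.png

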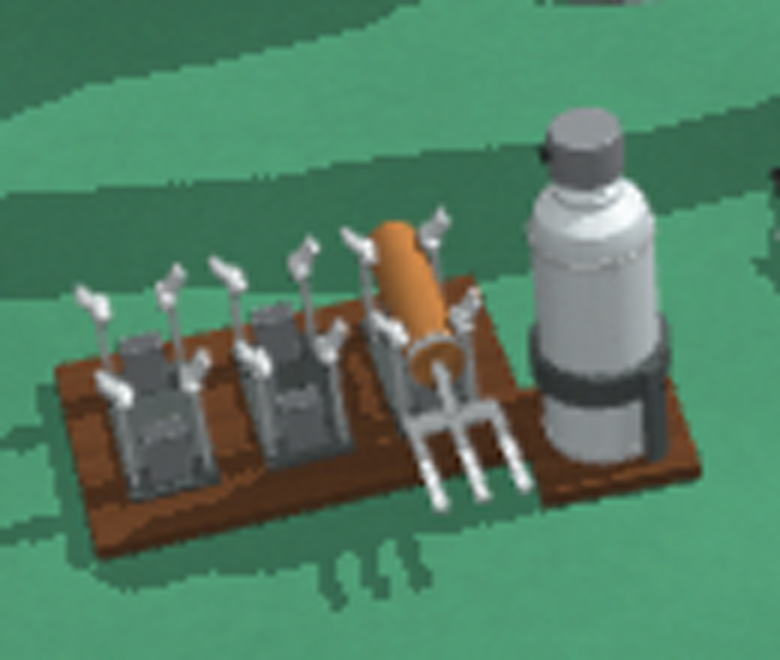

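The mat crop shows the weeder head forward (+x) and left, the trowel head toward the robot, and the jug handle forward. The rack crop shows 12 white jaw tips, with the fork in the slot next to the can and its head at +x. I'll get the slots by triangulating the jaw tips.

Run:
```python
from h import *
d=load("top");s=load("scene")
# approximate clicks top crop (/5.5 + 330,140), scene crop(/6+185,180); order c,b,a x (frontL,frontR,rearL,rearR), L=+y
T=np.array([[258,350],[343,338],[280,500],[364,488],[405,328],[487,318],[430,480],[511,467],[548,308],[630,298],[572,460],[654,448]])/5.5+[330,140]
S=np.array([[468,305],[388,328],[438,227],[356,242],[332,345],[253,358],[304,257],[228,275],[194,372],[115,388],[171,287],[94,302]])/6+[185,180]
def P(d):
    M=d["cam_to_world"];R=M[:3,:3].T; E=np.hstack([R,-R@M[:3,3:]]); F=np.diag([1,-1,-1.])@E
    return np.array([[d["fx"],0,d["cx"]],[0,d["fy"],d["cy"]],[0,0,1]])@F
X=cv2.triangulatePoints(P(d),P(s),T.T.copy(),S.T.copy());X=(X[:3]/X[3]).T
print(X.round(4))
for i in range(3):print("cbaabc"[i],X[4*i:4*i+4].mean(0).round(4))
C=X.reshape(3,4,3).mean(1)
v=(C[2]-C[0]);print("pitch",np.linalg.norm(v[:2])/2,"yaw",np.degrees(np.arctan2(v[0],-v[1])))
f=(X[[0,1,4,5,8,9]]-X[[2,3,6,7,10,11]]).mean(0);print(f,np.degrees(np.arctan2(f[1],f[0])))
Z=cast(d,T,.081).reshape(3,4,3).mean(1);print(Z[:,:2].round(4), np.linalg.norm(Z[2]-Z[0])/2)
# handle of tools incl ferrule: end-points by clicks in mat crop (/5+150,140)
for n,a,b in(("weeder",[82,450],[180,278]),("trowel",[633,236],[690,420])):
    w=cast(d,np.array([a,b])/5+[150,140],.020)[:,:2];q=w[1]-w[0];print(n,w.mean(0).round(4),np.linalg.norm(q).round(4),np.degrees(np.arctan2(q[1],q[0])).round(1))
for n,tip in(("weeder",[268,130]),("trowel",[730,588])):
    print(n,"tip",cast(d,np.array(tip)/5+[150,140],.007)[0].round(4))
f1=cast(d,np.array([[318,535],[297,312]])/5.5+[330,140],.06);print("fork",f1.round(4),f1.mean(0))
cap=cast(d,np.array([[150,265]])/5.5+[330,140],.205);print("cap",cap)
X=cv2.triangulatePoints(P(d),P(s),(np.array([[150.],[265]])/5.5+[[330],[140]]),(np.array([[586.],[128]])/6+[[185],[180]]));print((X[:3]/X[3]).T)
```

```text
[[ 0.5006 -0.1531  0.0786]
 [ 0.5061 -0.1946  0.0752]
 [ 0.4296 -0.1616  0.0766]
 [ 0.4345 -0.2035  0.0772]
 [ 0.5107 -0.2243  0.0731]
 [ 0.5148 -0.2637  0.0752]
 [ 0.4382 -0.2333  0.0754]
 [ 0.4438 -0.2729  0.0746]
 [ 0.5193 -0.2933  0.0751]
 [ 0.5236 -0.3326  0.0756]
 [ 0.4468 -0.3024  0.0741]
 [ 0.452  -0.3416  0.0751]]
c [ 0.4677 -0.1782  0.0769]
b [ 0.4769 -0.2486  0.0746]
a [ 0.4854 -0.3175  0.075 ]
pitch 0.07019693356175724 yaw 7.250580993345006
[ 7.17063198e-02  8.95970656e-03 -6.16435650e-05] 7.122197108983831
[[ 0.4678 -0.1757]
 [ 0.4768 -0.2458]
 [ 0.4854 -0.314 ]] 0.06971678451367355
weeder [0.4859 0.384 ] 0.106 -29.4
trowel [0.502  0.0975] 0.1048 -163.3
weeder tip [0.6141 0.3132 0.007 ]
trowel tip [0.3605 0.0619 0.007 ]
fork [[ 0.4129 -0.1811  0.06  ]
 [ 0.52   -0.1736  0.06  ]] [ 0.46645079 -0.17731493  0.06      ]
cap [[ 0.53088457 -0.08723421  0.205     ]]
[[ 0.53082476 -0.08894676  0.20291661]]
```

```bash
cat >> h.py <<'E'
def goal(x,y,z,head,pr=True):
    s=robot.state();R=s["eef_rot"];p=s["tcp_pos"]
    t=R.T@(np.array([x,y,z])-p)*100
    h=np.degrees(np.arctan2(R[1,0],R[0,0])); r=h-head
    print("t",round(s["time"],2),"pos",p.round(4),"head",round(h,2),"tilt",R[2,:2].round(4),"F",s["wrist_force"].round(1),"w",round(s["width"],4),"j7",s["joint_pos"][6].round(1))
    print("travel cm",t.round(2),"roll",round((r+180)%360-180,2))
E
python3 -c "
from h import *
goal(.486,.384,.10,150.6)"
```

```text
t 0.3 pos [0.2041 0.5906 0.2198] head 160.93 tilt [-0.     -0.0005] F [ 0.7 -0.2  0.7] w 0.0852 j7 -4.3
travel cm [-33.39 -10.31  11.98] roll 10.33
```

```bash
python3 -m handwheel '[{"travel":[-5.6,-1.7,0],"roll":2,"hand":1},{"travel":[-11.1,-3.4,2],"roll":4,"hand":1},{"travel":[-16.7,-5.1,5],"roll":6,"hand":1},{"travel":[-22.3,-6.8,8],"roll":8,"hand":1},{"travel":[-27.9,-8.5,10],"roll":10.3,"hand":1},{"travel":[-33.4,-10.3,12],"roll":10.3,"hand":1},{"travel":[-33.4,-10.3,12],"roll":10.3,"hand":1},{"travel":[-33.4,-10.3,12],"roll":10.3,"hand":1}]' 80; python3 -c "
from h import *
goal(.486,.384,.021,150.6)
d=load('top');crop(d,130,120,320,280,4,'w1')"
```

```text
time: 1.3
tcp_pos: [0.4862, 0.3841, 0.0998]
eef_rot: [[-0.871, 0.491, -0.001], [0.491, 0.871, -0.0], [0.0, -0.0, -1.0]]
wrist_force: [-0.0, 0.2, -1.0]
width: 0.0852
t 1.3 pos [0.4862 0.3841 0.0998] head 150.57 tilt [ 0.0005 -0.0003] F [-0.   0.2 -1. ] w 0.0852 j7 21.3
travel cm [ 0.01 -0.02  7.88] roll -0.03
```

View pics/w1.png

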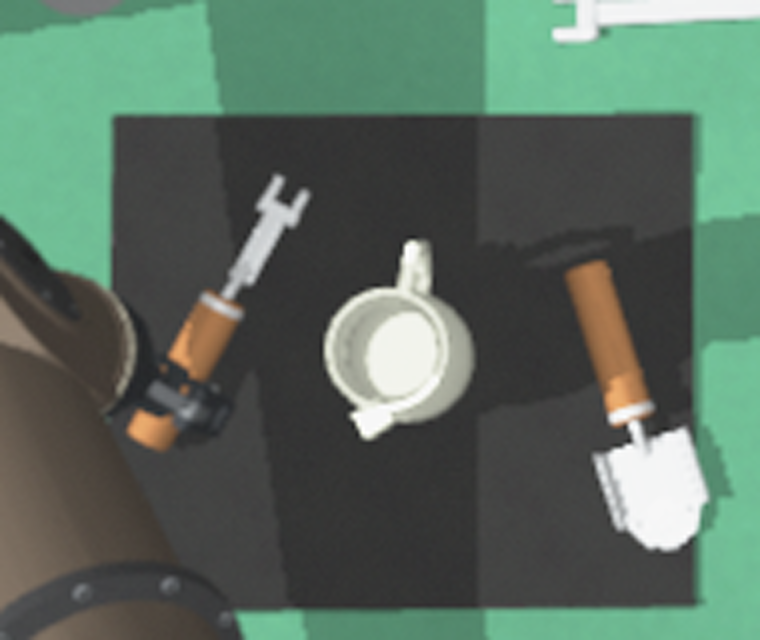

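The open fingers straddle the weeder's handle at about (180,395) in the crop. They look shifted toward the robot because they stand higher. I'll descend and grip.

```bash
python3 -m handwheel '[{"travel":[0,0,4],"roll":0,"hand":1},{"travel":[0,0,7],"roll":0,"hand":1},{"travel":[0,0,7.9],"roll":0,"hand":1},{"travel":[0,0,7.9],"roll":0,"hand":1},{"travel":[0,0,7.9],"roll":0,"hand":0},{"travel":[0,0,7.9],"roll":0,"hand":0},{"travel":[0,0,7.9],"roll":0,"hand":0},{"travel":[0,0,7.9],"roll":0,"hand":0},{"travel":[0,0,7.9],"roll":0,"hand":0},{"travel":[0,0,7.9],"roll":0,"hand":0}]' 90
```

```text
time: 2.6
tcp_pos: [0.488, 0.3858, 0.024]
eef_rot: [[-0.871, 0.491, 0.004], [0.491, 0.871, 0.004], [-0.001, 0.005, -1.0]]
wrist_force: [-3.0, -1.6, 23.1]
width: 0.0004
```

The jaws shut fully, so they missed the handle. I'll look before moving.

```bash
python3 -c "
from h import *
goal(.486,.384,.1,150.6)
d=load('top');crop(d,130,120,320,280,4,'w2')
d=load('scene');crop(d,300,160,480,290,4,'w2s')"
```

```text
t 2.6 pos [0.488  0.3858 0.024 ] head 150.62 tilt [-0.0014  0.005 ] F [-3.  -1.6 23.1] w 0.0004 j7 22.0
travel cm [ 0.07 -0.22 -7.6 ] roll 0.02
```

View pics/w2.png

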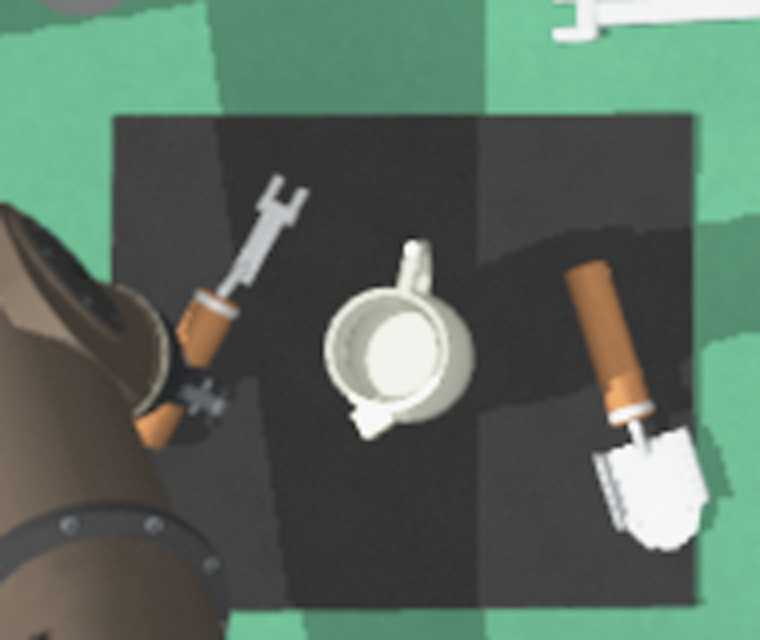

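View pics/w2s.png

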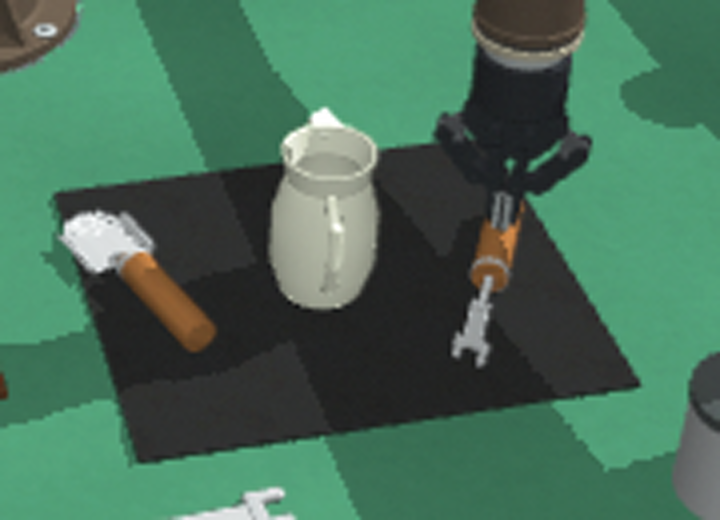

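```bash
python3 -c "
from h import *
print(robot.tips_ahead, robot.state()['joint_pos'])
d=load('top');s=load('scene')
p=robot.state()['tcp_pos'];print(p)
for z in(-.011,0,.011,.05,.1):
    q=p+[0,0,z]
    print(z,((proj(d,q)-[130,120])*4).round(0),((proj(s,q)-[300,160])*4).round(0))
crop(s,390,180,450,260,9,'w3s')
crop(d,150,180,210,250,9,'w3')
a=cv2.imread('pics/w3s.png');b=cv2.imread('pics/w3.png')
h=max(a.shape[0],b.shape[0]);b=cv2.copyMakeBorder(b,0,h-b.shape[0],0,0,0);a=cv2.copyMakeBorder(a,0,h-a.shape[0],0,0,0)
o=np.hstack([a,b]);o=cv2.resize(o,None,fx=.72,fy=.72);print(o.shape);cv2.imwrite('pics/w3b.png',o)
"
```

```text
0.011 [-47.13931354  36.6472664    5.75623994 101.90612753  -5.21171233
  41.4036763   21.9987712 ]
[0.48801352 0.38586751 0.02403087]
-0.011 [[185. 368.]] [[500. 245.]]
0 [[181. 368.]] [[502. 234.]]
0.011 [[177. 367.]] [[503. 224.]]
0.05 [[162. 364.]] [[509. 186.]]
0.1 [[142. 361.]] [[516. 137.]]
(518, 778, 3)
```

View pics/w3b.png

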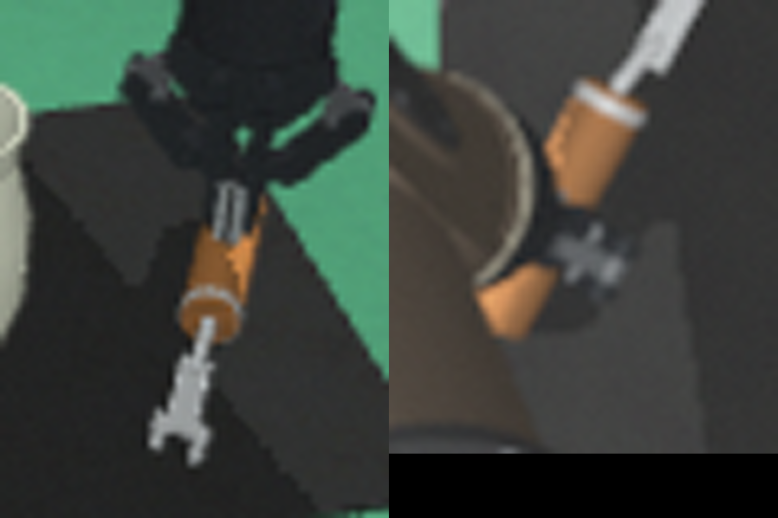

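```bash
python3 -m handwheel '[{"travel":[0,0,-3],"roll":0,"hand":0},{"travel":[0,0,-7.9],"roll":0,"hand":0},{"travel":[0,0,-7.9],"roll":0,"hand":0},{"travel":[0,0,-7.9],"roll":0,"hand":0}]'; python3 -c "
from h import *
goal(.486,.384,.1,150.6)
d=load('top');s=load('scene')
p=robot.state()['tcp_pos']
for z in(-.011,0,.011):
    q=p+[0,0,z]
    print(z,((proj(d,q)-[130,120])*4).round(0),((proj(s,q)-[390,150])*8).round(0))
crop(s,390,150,470,240,8,'w4s')
print(handles(d,(150,140,330,280),.02))
crop(d,130,120,320,280,4,'w4')"
```

```text
time: 3.3
tcp_pos: [0.486, 0.384, 0.0998]
eef_rot: [[-0.871, 0.491, -0.0], [0.491, 0.871, 0.0], [0.0, -0.0, -1.0]]
wrist_force: [-0.8, -0.0, -0.1]
width: -0.0005
t 3.3 pos [0.486  0.384  0.0998] head 150.62 tilt [ 0.0001 -0.0001] F [-0.8 -0.  -0.1] w -0.0005 j7 21.4
travel cm [-0.   -0.   -0.02] roll 0.02
-0.011 [[160. 367.]] [[294. 423.]]
0 [[156. 367.]] [[297. 401.]]
0.011 [[151. 366.]] [[300. 379.]]
[((179.50003051757812, 205.50003051757812), array([0.5054, 0.3753]), array([0.0469, 0.0304]), np.float64(-26.2)), ((281.12432861328125, 203.154052734375), array([0.5086, 0.1006]), array([0.0292, 0.0995]), np.float64(-163.5))]
```

View pics/w4s.png

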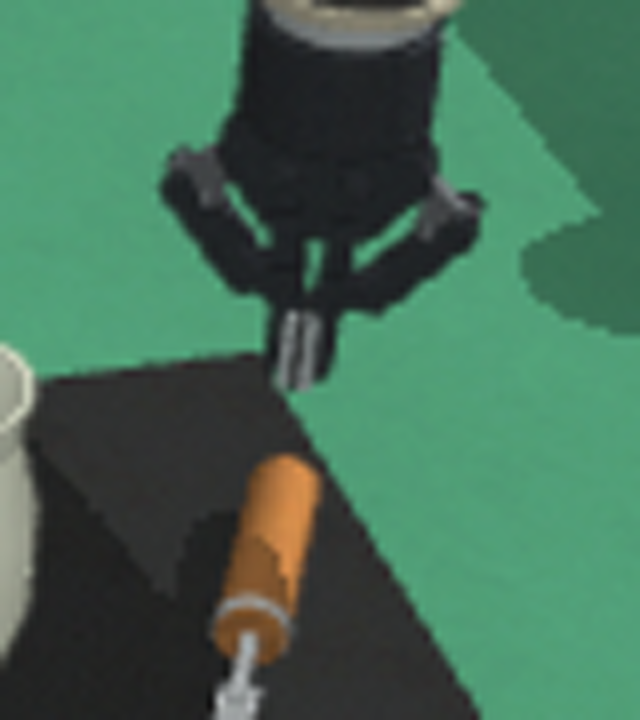

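View pics/w4.png

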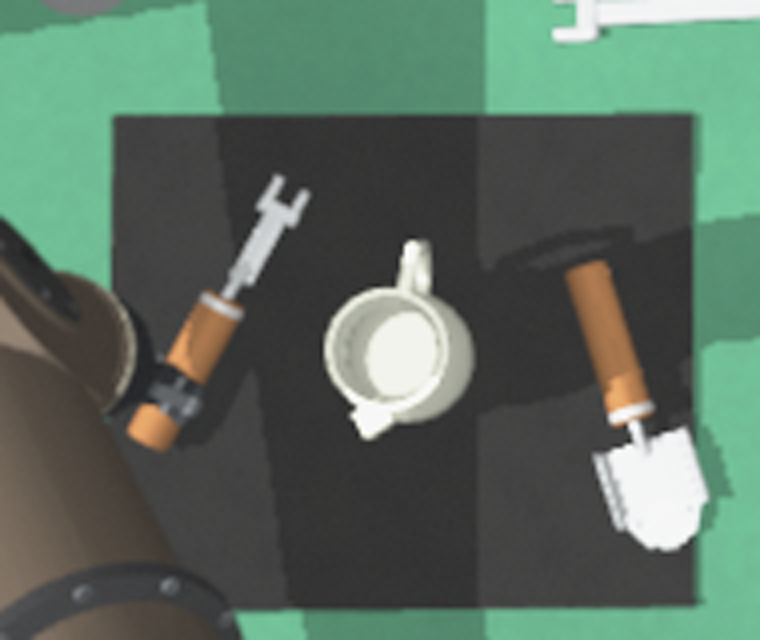

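```bash
python3 -c "
from h import *
s=load('scene')
im=s['pixels'][180:215,410:450].astype(float);im=np.clip(im*2,0,255).astype(np.uint8)
cv2.imwrite('pics/w5s.png',cv2.resize(im,None,fx=15,fy=15,interpolation=cv2.INTER_NEAREST))
p=robot.state()['tcp_pos']
for z in(-.02,-.011,0,.011,.02): print(z,((proj(s,p+[0,0,z])-[410,180])*15).round(0))
"
```

```text
-0.02 [[246. 376.]]
-0.011 [[251. 343.]]
0 [[257. 302.]]
0.011 [[262. 261.]]
0.02 [[267. 227.]]
```

View pics/w5s.png

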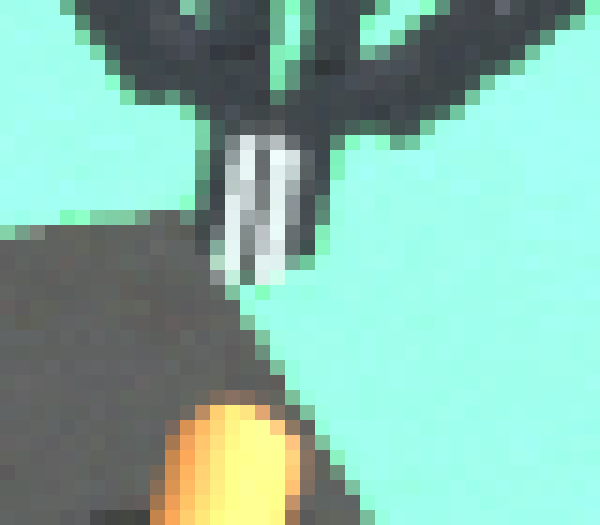

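The shut fingertips show at scene pixel (426.7,198.5). That puts them about 6–10 mm above the reported TCP, where the text says 11 mm below. It fits what happened: the fingers shut on top of the handle, at z≈0.035. The grasp therefore needs a lower TCP, so I'll go down in small steps and watch the force.

```bash
python3 -m handwheel '[{"travel":[0,0,0],"roll":0,"hand":1},{"travel":[0,0,0],"roll":0,"hand":1},{"travel":[0,0,0],"roll":0,"hand":1},{"travel":[0,0,4],"roll":0,"hand":1},{"travel":[0,0,7.5],"roll":0,"hand":1},{"travel":[0,0,9],"roll":0,"hand":1},{"travel":[0,0,9],"roll":0,"hand":1},{"travel":[0,0,9],"roll":0,"hand":1}]' 90; python3 -c "
from h import *
goal(.486,.384,.1,150.6)
s=load('scene');p=robot.state()['tcp_pos']
for z in(-.02,-.011,0,.011,.02): print(z,((proj(s,p+[0,0,z])-[390,150])*8).round(0))
crop(s,390,150,470,240,8,'w6s')"
```

```text
time: 4.45
tcp_pos: [0.4871, 0.3849, 0.0113]
eef_rot: [[-0.871, 0.491, 0.002], [0.491, 0.871, 0.001], [-0.001, 0.002, -1.0]]
wrist_force: [0.6, 0.1, -0.6]
width: 0.0854
t 4.45 pos [0.4871 0.3849 0.0113] head 150.62 tilt [-0.0007  0.0019] F [ 0.6  0.1 -0.6] w 0.0854 j7 22.1
travel cm [ 0.04 -0.11 -8.87] roll 0.02
-0.02 [[272. 608.]]
-0.011 [[275. 592.]]
0 [[278. 571.]]
0.011 [[281. 551.]]
0.02 [[283. 534.]]
```

View pics/w6s.png

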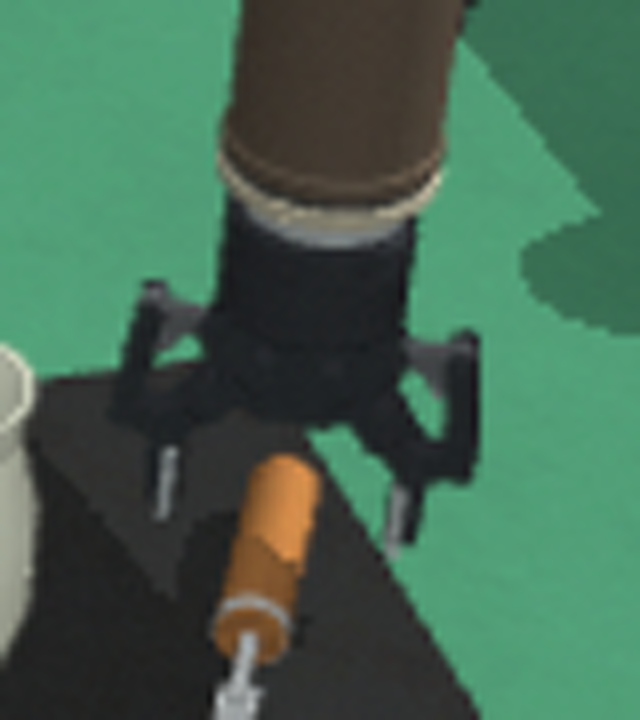

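When open, the tips' midpoint at (278,536) is about 20 mm behind the reported TCP, which gives the same offset. The handle is centred between them. I'll go about 15 mm lower and close.

```bash
python3 -m handwheel '[{"travel":[0,0,0.8],"roll":0,"hand":1},{"travel":[0,0,1.4],"roll":0,"hand":1},{"travel":[0,0,1.4],"roll":0,"hand":0.4},{"travel":[0,0,1.4],"roll":0,"hand":0.4},{"travel":[0,0,1.4],"roll":0,"hand":0.4},{"travel":[0,0,1.4],"roll":0,"hand":0.4}]' 90
```

```text
time: 5.25
tcp_pos: [0.4863, 0.3843, -0.0038]
eef_rot: [[-0.871, 0.49, 0.0], [0.49, 0.871, 0.0], [-0.0, 0.0, -1.0]]
wrist_force: [-0.7, -0.0, -0.4]
width: 0.034
```

No contact with the mat. Closing now.

```bash
python3 -m handwheel '[{"travel":[0,0,0],"roll":0,"hand":0},{"travel":[0,0,0],"roll":0,"hand":0},{"travel":[0,0,0],"roll":0,"hand":0},{"travel":[0,0,0],"roll":0,"hand":0}]' 90; python3 -c "
from h import *
goal(.486,.384,.1,150.6)
s=load('scene');
crop(s,390,150,470,240,8,'w7s')"
```

```text
time: 5.75
tcp_pos: [0.4864, 0.3844, -0.0034]
eef_rot: [[-0.871, 0.491, 0.0], [0.491, 0.871, 0.0], [-0.0, 0.001, -1.0]]
wrist_force: [-0.6, -0.7, 5.1]
width: 0.0271
t 5.75 pos [ 0.4864  0.3844 -0.0034] head 150.62 tilt [-0.0001  0.0006] F [-0.6 -0.7  5.1] w 0.0271 j7 22.2
travel cm [ 1.000e-02 -5.000e-02 -1.034e+01] roll 0.02
```

View pics/w7s.png

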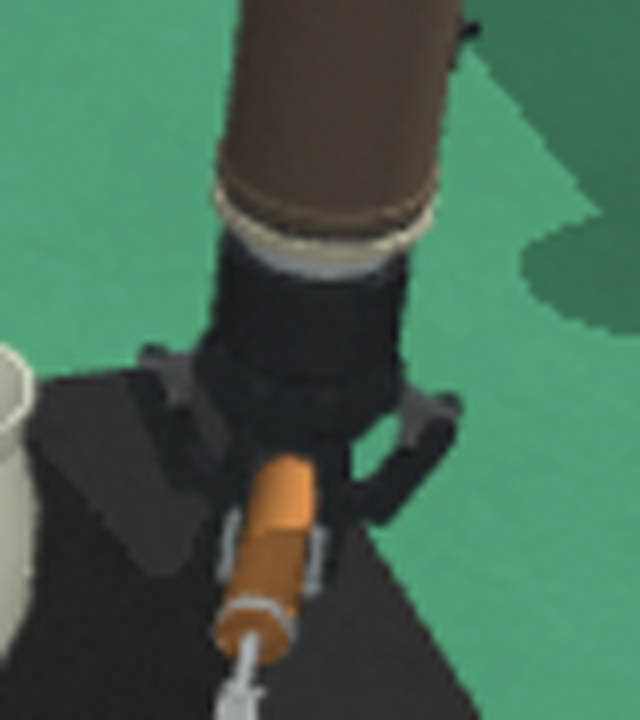

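The width is 27 mm and the pads straddle the handle, with the tips near mat level. I'll lift and check it.

```bash
python3 -m handwheel '[{"travel":[0,0,-2],"roll":0,"hand":0},{"travel":[0,0,-6],"roll":0,"hand":0},{"travel":[0,0,-12],"roll":0,"hand":0},{"travel":[0,0,-18],"roll":0,"hand":0},{"travel":[0,0,-24],"roll":0,"hand":0},{"travel":[0,0,-26],"roll":0,"hand":0},{"travel":[0,0,-26],"roll":0,"hand":0}]' 90; python3 -c "
from h import *
goal(.4769,-.248,.26,187.2)
s=load('scene');cv2.imwrite('pics/w8s.png',s['pixels'])"
```

```text
time: 6.68
tcp_pos: [0.4868, 0.3847, 0.2576]
eef_rot: [[-0.871, 0.491, 0.002], [0.491, 0.871, 0.002], [-0.001, 0.003, -1.0]]
wrist_force: [-0.1, 0.3, -1.8]
width: 0.0273
t 6.67 pos [0.4868 0.3847 0.2576] head 150.62 tilt [-0.0009  0.0031] F [-0.1  0.3 -1.8] w 0.0273 j7 20.5
travel cm [-30.18 -55.61  -0.39] roll -36.58
```

View pics/w8s.png

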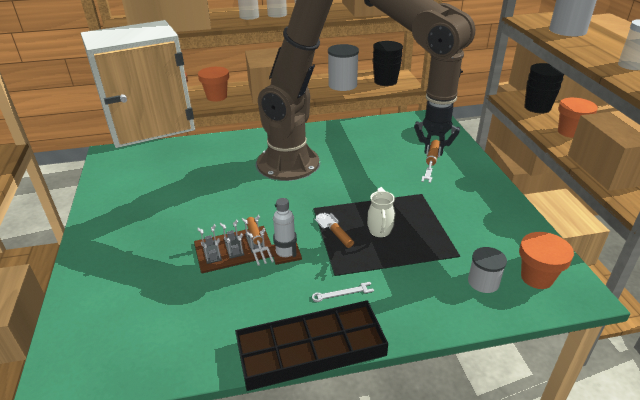

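The weeder is held level at (432,155). Carrying it above clip_b.

```bash
python3 -m handwheel '[{"travel":[-1.5,-2.8,0],"roll":0,"hand":0},{"travel":[-4.5,-8.3,0],"roll":-4,"hand":0},{"travel":[-7.5,-13.9,0],"roll":-8,"hand":0},{"travel":[-10.5,-19.4,0],"roll":-12,"hand":0},{"travel":[-13.5,-25,0],"roll":-16,"hand":0},{"travel":[-16.5,-30.5,0],"roll":-20,"hand":0},{"travel":[-19.5,-36,0],"roll":-24,"hand":0},{"travel":[-22.5,-41.5,0],"roll":-28,"hand":0},{"travel":[-25.5,-47,0],"roll":-32,"hand":0},{"travel":[-28.5,-52.5,0],"roll":-36.6,"hand":0},{"travel":[-30.2,-55.6,0],"roll":-36.6,"hand":0},{"travel":[-30.2,-55.6,0],"roll":-36.6,"hand":0}]' 90; python3 -c "
from h import *
goal(.4769,-.248,.10,187.2)"
```

```text
time: 8.22
tcp_pos: [0.4746, -0.2517, 0.2539]
eef_rot: [[-0.993, -0.12, -0.004], [-0.12, 0.993, -0.001], [0.004, -0.0, -1.0]]
wrist_force: [0.8, 1.8, -1.4]
width: 0.0273
t 8.22 pos [ 0.4746 -0.2517  0.2539] head -173.12 tilt [ 0.0038 -0.0003] F [ 0.8  1.8 -1.4] w 0.0273 j7 125.9
travel cm [-0.33  0.35 15.39] roll -0.32
```

```bash
python3 -m handwheel '[{"travel":[-0.2,0.2,5],"roll":-0.3,"hand":0},{"travel":[-0.2,0.2,10],"roll":-0.3,"hand":0},{"travel":[-0.2,0.2,15.4],"roll":-0.3,"hand":0},{"travel":[-0.2,0.2,15.4],"roll":-0.3,"hand":0},{"travel":[-0.2,0.2,15.4],"roll":-0.3,"hand":0}]' 90; python3 -c "
from h import *
goal(.4769,-.248,.10,187.2)
d=load('top');s=load('scene');crop(d,330,140,470,260,5.5,'p1');crop(s,185,150,315,290,5,'p1s')"
```

```text
time: 8.85
tcp_pos: [0.479, -0.2459, 0.103]
eef_rot: [[-0.991, -0.131, 0.0], [-0.131, 0.991, -0.0], [-0.0, -0.0, -1.0]]
wrist_force: [0.1, -0.1, -0.8]
width: 0.0274
t 8.85 pos [ 0.479  -0.2459  0.103 ] head -172.45 tilt [-0.0003 -0.0001] F [ 0.1 -0.1 -0.8] w 0.0274 j7 130.4
travel cm [ 0.23 -0.18  0.3 ] roll 0.35
```

View pics/p1.png

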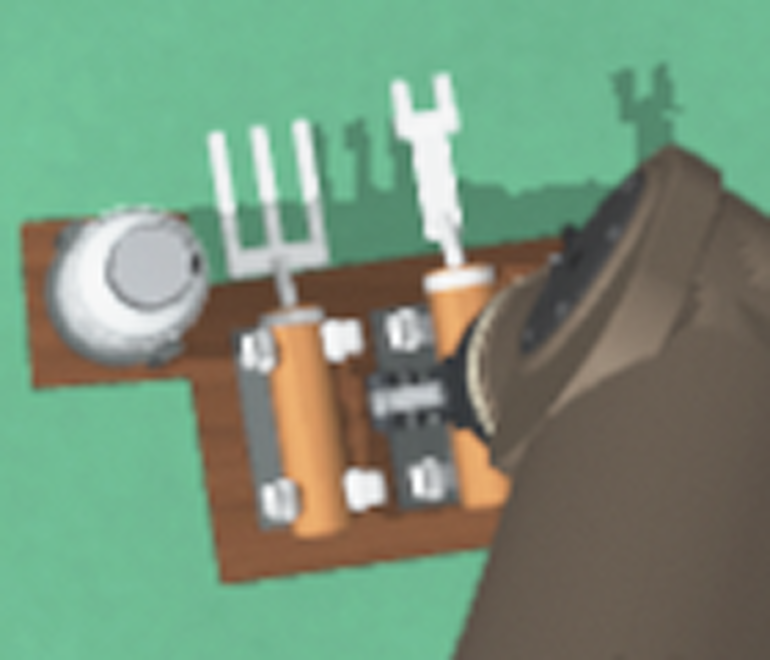

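View pics/p1s.png

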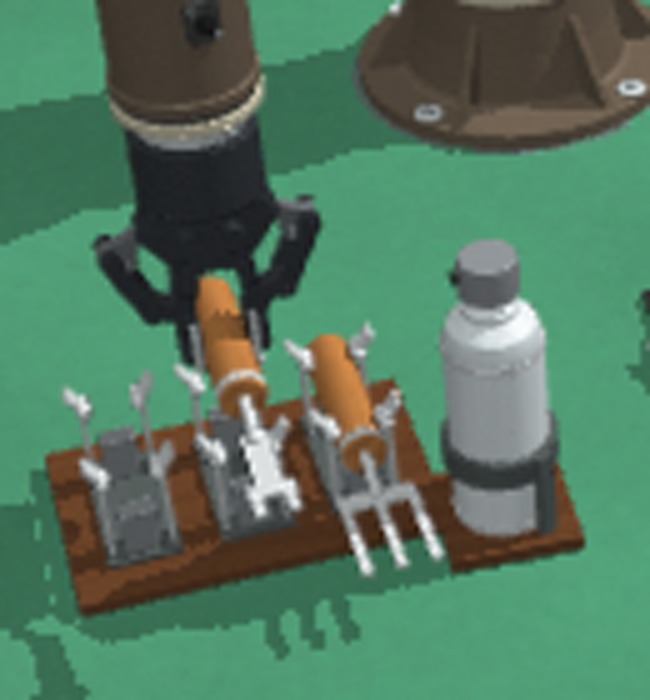

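```bash
cat >> h.py <<'E'
def P(d):
    M=d["cam_to_world"];R=M[:3,:3].T; E=np.hstack([R,-R@M[:3,3:]]); F=np.diag([1,-1,-1.])@E
    return np.array([[d["fx"],0,d["cx"]],[0,d["fy"],d["cy"]],[0,0,1]])@F
def tri(d,s,T,S):
    X=cv2.triangulatePoints(P(d),P(s),np.array(T,float).T.copy(),np.array(S,float).T.copy());return (X[:3]/X[3]).T
CB=np.array([.4769,-.248]);CA=np.array([.4856,-.3172])
def infr(p,c,yaw=7.2):
    a=np.radians(yaw);u=np.array([np.cos(a),np.sin(a)]);v=np.array([-u[1],u[0]]);q=np.asarray(p)[...,:2]-c
    return np.stack([q@u,q@v],-1)
E
python3 - <<'E'
from h import *
d=load('top');s=load('scene')
T=np.array([[400,82],[443,75],[461,278]])/5.5+[330,140]
S=np.array([[295,508],[262,515],[241,384]])/5+[185,150]
X=tri(d,s,T,S);print(X.round(4));print(infr(X,CB).round(4))
# ferrule at assumed axis height
for z in(.115,.124,.13):print(z,infr(cast(d,T[2],z),CB).round(4),infr(cast(d,T[:2].mean(0),z-.013),CB).round(4))
E
```

```text
[[ 0.6231 -0.2179  0.1127]
 [ 0.6261 -0.2373  0.1139]
 [ 0.5294 -0.2395  0.1327]]
[[ 0.1488  0.0115]
 [ 0.1493 -0.0081]
 [ 0.0531  0.0018]]
0.115 [[ 0.0546 -0.0001]] [[0.1509 0.0009]]
0.124 [[0.0541 0.0019]] [[0.1498 0.0029]]
0.13 [[0.0538 0.0033]] [[0.1491 0.0043]]
```

The triangulated weeder is within 3 mm of clip_b's line, with its axis at z≈0.126. I'll correct that and push down.

```bash
python3 -m handwheel '[{"travel":[0.25,-0.2,0],"roll":0.4,"hand":0},{"travel":[0.25,-0.2,2],"roll":0.4,"hand":0},{"travel":[0.25,-0.2,3],"roll":0.4,"hand":0},{"travel":[0.25,-0.2,4],"roll":0.4,"hand":0},{"travel":[0.25,-0.2,4.8],"roll":0.4,"hand":0},{"travel":[0.25,-0.2,5.4],"roll":0.4,"hand":0},{"travel":[0.25,-0.2,6],"roll":0.4,"hand":0},{"travel":[0.25,-0.2,6.4],"roll":0.4,"hand":0},{"travel":[0.25,-0.2,6.6],"roll":0.4,"hand":0},{"travel":[0.25,-0.2,6.6],"roll":0.4,"hand":0}]' 90; python3 -c "
from h import *
goal(.4769,-.248,.0366,187.2)
d=load('top');s=load('scene');crop(d,330,140,470,260,5.5,'p2');crop(s,185,150,315,290,5,'p2s')"
```

```text
time: 10.3
tcp_pos: [0.4759, -0.2483, 0.0364]
eef_rot: [[-0.992, -0.124, -0.0], [-0.124, 0.992, 0.001], [0.0, 0.001, -1.0]]
wrist_force: [-2.7, 2.8, 8.2]
width: 0.0271
t 10.3 pos [ 0.4759 -0.2483  0.0364] head -172.88 tilt [0.0002 0.0007] F [-2.7  2.8  8.2] w 0.0271 j7 133.0
travel cm [-0.11  0.02 -0.02] roll -0.08
```

View pics/p2s.png

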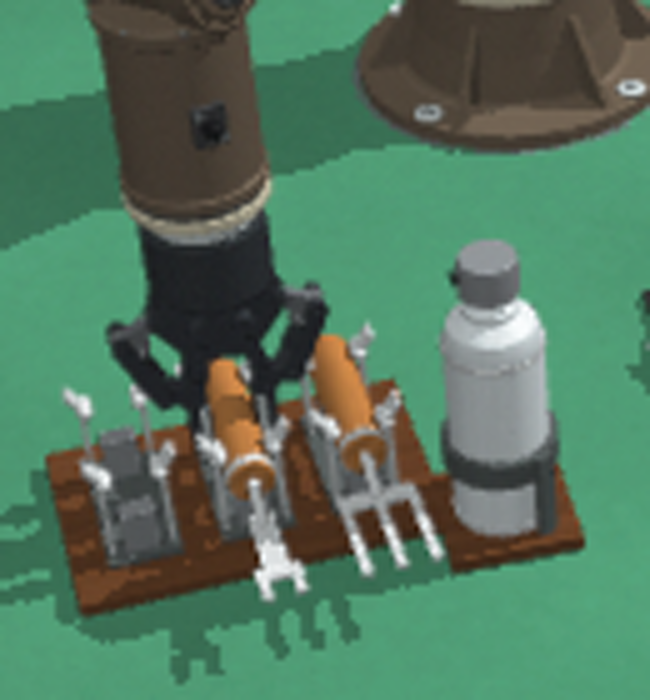

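View pics/p2.png

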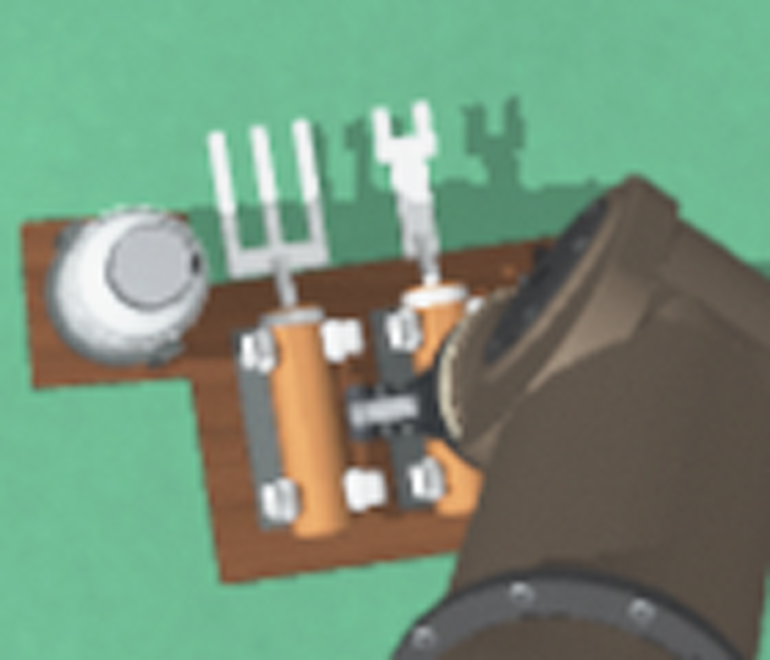

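The weeder's handle sits inside all four jaws, with its ferrule at (250,475) in the scene crop. I'll measure it against the fork.

Run:
```python
from h import *
d=load('top');s=load('scene')
CC=np.array([.4679,-.1785])
T=np.array([[380,113],[421,106],[435,296],[298,316]])/5.5+[330,140]
S=np.array([[302,587],[268,595],[249,474],[361,445]])/5+[185,150]
X=tri(d,s,T,S);print(X.round(4));print(infr(X,CB).round(4),"fork",infr(X[3],CC).round(4))
for z in(.055,.06,.065):print(z,infr(cast(d,T[2],z),CB).round(4),infr(cast(d,T[:2].mean(0),z-.013),CB).round(4),"fork",infr(cast(d,T[3],z),CC).round(4))
```

```text
[[ 0.6179 -0.2205  0.0468]
 [ 0.6211 -0.2406  0.0475]
 [ 0.5267 -0.2427  0.0606]
 [ 0.5177 -0.1745  0.0637]]
[[ 0.1433  0.0096]
 [ 0.144  -0.0107]
 [ 0.0501 -0.001 ]
 [ 0.0497  0.0678]] fork [ 0.0499 -0.0023]
0.055 [[0.0509 0.0001]] [[0.1447 0.    ]] fork [[ 0.0506 -0.0027]]
0.06 [[0.0507 0.0012]] [[0.1441 0.0011]] fork [[ 0.0504 -0.0018]]
0.065 [[0.0504 0.0022]] [[0.1436 0.0022]] fork [[ 0.0501 -0.001 ]]
```

Home: axis z≈0.060, x and y errors under 5 mm and about 1 mm. I'll open slightly and retreat.

```bash
python3 -m handwheel '[{"travel":[0,0,0],"roll":0,"hand":0.48},{"travel":[0,0,0],"roll":0,"hand":0.48},{"travel":[0,0,0],"roll":0,"hand":0.48},{"travel":[0,0,-2],"roll":0,"hand":0.48},{"travel":[0,0,-5],"roll":0,"hand":0.48},{"travel":[0,0,-10],"roll":0,"hand":0.48},{"travel":[0,0,-16],"roll":0,"hand":0.48},{"travel":[0,0,-20],"roll":0,"hand":0.48},{"travel":[0,0,-20],"roll":0,"hand":0.48}]' 90; python3 -c "
from h import *
goal(.5025,.0985,.20,195.5)
d=load('top');s=load('scene');crop(d,330,140,470,260,5.5,'p3');crop(s,185,150,315,290,5,'p3s')"
```

```text
time: 11.62
tcp_pos: [0.4779, -0.2495, 0.2392]
eef_rot: [[-0.992, -0.124, 0.006], [-0.124, 0.992, -0.002], [-0.006, -0.003, -1.0]]
wrist_force: [-0.3, -0.6, -0.3]
width: 0.041
t 11.62 pos [ 0.4779 -0.2495  0.2392] head -172.88 tilt [-0.0058 -0.0027] F [-0.3 -0.6 -0.3] w 0.041 j7 126.4
travel cm [-6.73 34.23  3.87] roll -8.38
```

View pics/p3s.png

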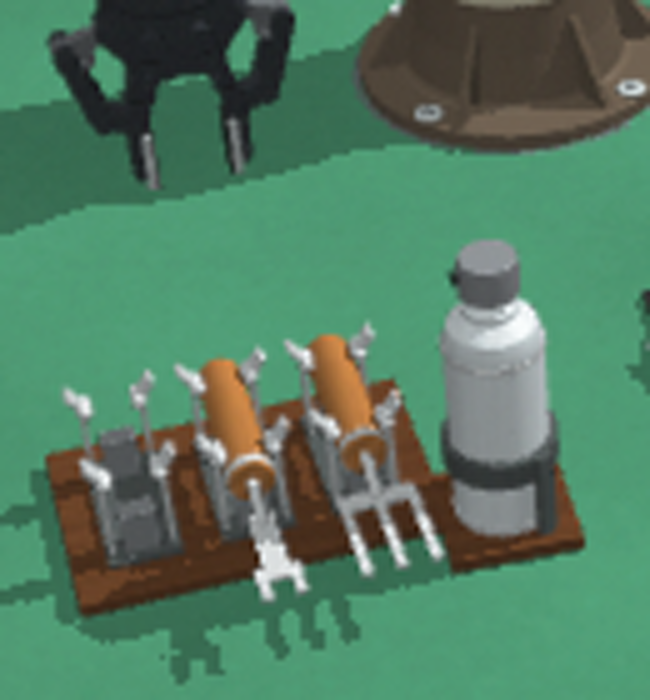

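The weeder stays in clip_b, pixel positions unchanged. Now the trowel.

```bash
python3 -m handwheel '[{"travel":[-1.3,6,0],"roll":0,"hand":0.48},{"travel":[-2.5,12,0],"roll":0,"hand":0.55},{"travel":[-3.6,18,0],"roll":-3,"hand":0.6},{"travel":[-4.8,24,0],"roll":-6,"hand":0.6},{"travel":[-5.9,30,2],"roll":-9.3,"hand":0.6},{"travel":[-6.7,34.2,6],"roll":-9.3,"hand":0.6},{"travel":[-6.7,34.2,12],"roll":-9.3,"hand":0.6},{"travel":[-6.7,34.2,15],"roll":-9.3,"hand":0.6},{"travel":[-6.7,34.2,15],"roll":-9.3,"hand":0.6}]' 90; python3 -c "
from h import *
goal(.5025,.0985,-.0035,196.4)
d=load('top');s=load('scene');crop(d,200,120,330,260,4.2,'t1');crop(s,300,130,430,260,5,'t1s')"
```

```text
time: 12.85
tcp_pos: [0.4973, 0.0984, 0.0829]
eef_rot: [[-0.959, -0.283, -0.007], [-0.283, 0.959, -0.002], [0.007, -0.0, -1.0]]
wrist_force: [-1.0, 0.2, 0.8]
width: 0.0516
t 12.85 pos [0.4973 0.0984 0.0829] head -163.57 tilt [ 0.0074 -0.0003] F [-1.   0.2  0.8] w 0.0516 j7 94.6
travel cm [-0.56 -0.13  8.63] roll 0.03
```

View pics/t1.png

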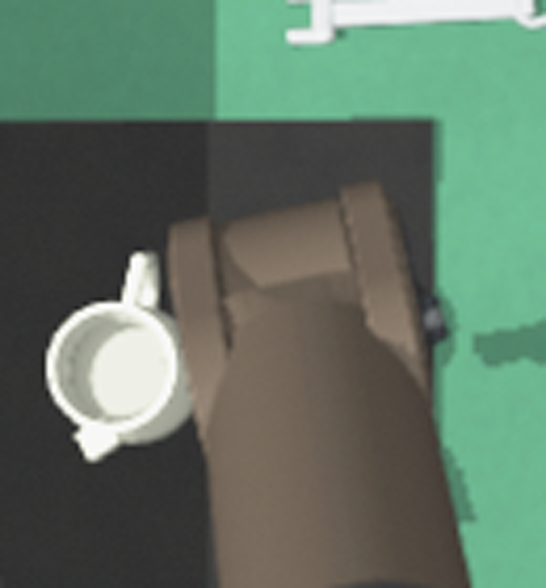

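View pics/t1s.png

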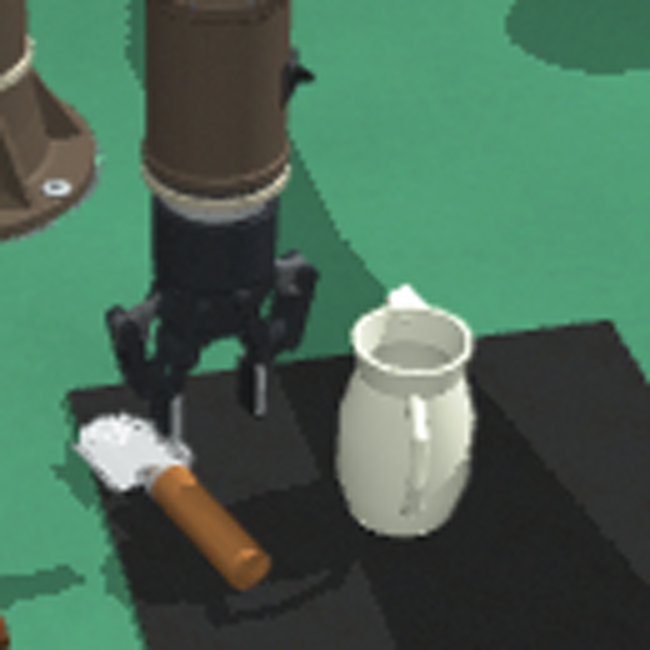

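```bash
python3 -c "
from h import *
d=load('top')
print(cast(d,[[227,206.5]],.138))
goal(.5025,.0985,-.0035,196.4)"
```

```text
[[0.49473378 0.23018369 0.138     ]]
t 13.0 pos [0.5008 0.0991 0.0868] head -163.6 tilt [-0.0009  0.    ] F [ 0.3 -1.  -0.1] w 0.0512 j7 94.6
travel cm [-0.13 -0.11  9.03] roll 0.0
```

The jug's near edge is at y≈0.187 and the gripper reaches to about 0.155, so it clears. Descend and grip.

```bash
python3 -m handwheel '[{"travel":[-0.1,-0.1,4],"roll":0,"hand":0.6},{"travel":[-0.1,-0.1,7],"roll":0,"hand":0.6},{"travel":[-0.1,-0.1,9],"roll":0,"hand":0.6},{"travel":[-0.1,-0.1,9],"roll":0,"hand":0.6},{"travel":[-0.1,-0.1,9],"roll":0,"hand":0.4},{"travel":[-0.1,-0.1,9],"roll":0,"hand":0.4},{"travel":[-0.1,-0.1,9],"roll":0,"hand":0},{"travel":[-0.1,-0.1,9],"roll":0,"hand":0},{"travel":[-0.1,-0.1,9],"roll":0,"hand":0},{"travel":[-0.1,-0.1,9],"roll":0,"hand":0}]' 90; python3 -c "
from h import *
goal(.5025,.0985,-.0035,196.4)
s=load('scene');crop(s,300,130,430,260,5,'t2s')"
```

```text
time: 14.25
tcp_pos: [0.5027, 0.0986, -0.0023]
eef_rot: [[-0.959, -0.283, 0.003], [-0.283, 0.959, 0.001], [-0.003, -0.0, -1.0]]
wrist_force: [-1.4, -1.2, 13.7]
width: 0.0274
t 14.25 pos [ 0.5027  0.0986 -0.0023] head -163.56 tilt [-0.0028 -0.0001] F [-1.4 -1.2 13.7] w 0.0274 j7 96.6
travel cm [ 0.02 -0.01  0.12] roll 0.04
```

View pics/t2s.png

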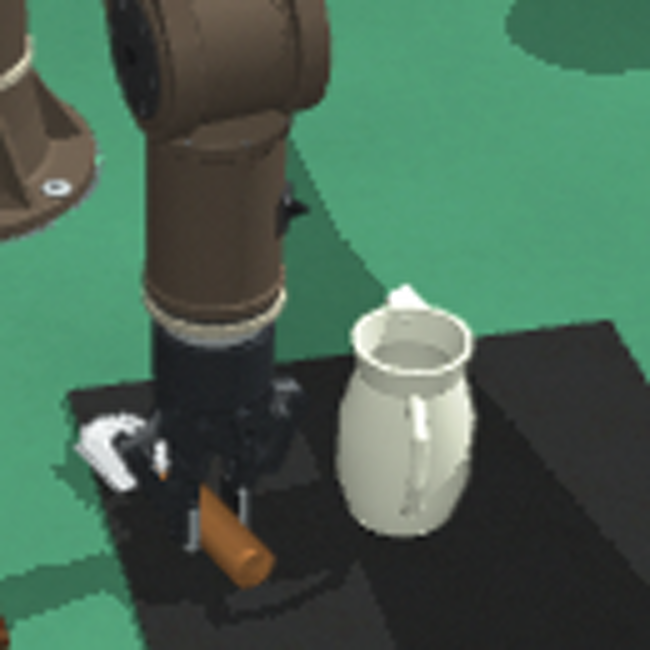

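Gripped at 27.4 mm. Lift, carry and turn about 189° at height.

```bash
python3 -m handwheel '[{"travel":[0,0,-2],"roll":0,"hand":0},{"travel":[0,0,-7],"roll":0,"hand":0},{"travel":[0,0,-13],"roll":0,"hand":0},{"travel":[0,0,-19],"roll":0,"hand":0},{"travel":[0,0,-25],"roll":0,"hand":0},{"travel":[0,0,-27.5],"roll":10,"hand":0},{"travel":[0,0,-27.5],"roll":20,"hand":0},{"travel":[0,0,-27.5],"roll":30,"hand":0},{"travel":[0,0,-27.5],"roll":40,"hand":0},{"travel":[0,0,-27.5],"roll":50,"hand":0},{"travel":[0,0,-27.5],"roll":60,"hand":0},{"travel":[0,0,-27.5],"roll":60,"hand":0}]' 90; python3 -c "
from h import *
goal(.4856,-.3172,.27,7.2)"
```

```text
time: 15.8
tcp_pos: [0.5011, 0.0986, 0.2713]
eef_rot: [[-0.725, 0.688, 0.0], [0.688, 0.725, 0.0], [0.0, 0.0, -1.0]]
wrist_force: [0.8, -0.7, -1.7]
width: 0.0273
t 15.8 pos [0.5011 0.0986 0.2713] head 136.5 tilt [0.0002 0.0002] F [ 0.8 -0.7 -1.7] w 0.0273 j7 34.3
travel cm [-27.49 -31.23   0.11] roll 129.3
```

```bash
python3 -m handwheel '[{"travel":[-2,-2.2,0],"roll":10,"hand":0},{"travel":[-5,-5.7,0],"roll":20,"hand":0},{"travel":[-8.5,-9.6,0],"roll":30,"hand":0},{"travel":[-12,-13.6,0],"roll":40,"hand":0},{"travel":[-15.5,-17.6,0],"roll":50,"hand":0},{"travel":[-19,-21.6,0],"roll":60,"hand":0},{"travel":[-22.5,-25.6,0],"roll":70,"hand":0},{"travel":[-25.5,-29,0],"roll":80,"hand":0},{"travel":[-27.5,-31.2,0],"roll":90,"hand":0},{"travel":[-27.5,-31.2,0],"roll":100,"hand":0},{"travel":[-27.5,-31.2,0],"roll":110,"hand":0},{"travel":[-27.5,-31.2,0],"roll":120,"hand":0}]' 90; python3 -c "
from h import *
goal(.4856,-.3172,.103,7.2)"
```

```text
time: 17.3
tcp_pos: [0.4855, -0.317, 0.271]
eef_rot: [[0.959, 0.282, -0.0], [0.282, -0.959, 0.001], [0.0, -0.001, -1.0]]
wrist_force: [0.4, -0.4, -1.2]
width: 0.0271
t 17.3 pos [ 0.4855 -0.317   0.271 ] head 16.38 tilt [ 0.0002 -0.0007] F [ 0.4 -0.4 -1.2] w 0.0271 j7 -24.1
travel cm [ 0.    0.04 16.8 ] roll 9.18
```

```bash
python3 -m handwheel '[{"travel":[0,0,0],"roll":9.2,"hand":0},{"travel":[0,0,5],"roll":9.2,"hand":0},{"travel":[0,0,11],"roll":9.2,"hand":0},{"travel":[0,0,16.5],"roll":9.2,"hand":0},{"travel":[0,0,16.5],"roll":9.2,"hand":0},{"travel":[0,0,16.5],"roll":9.2,"hand":0}]' 90; python3 -c "
from h import *
goal(.4856,-.3172,.103,7.2)
d=load('top');s=load('scene');crop(d,340,130,480,250,5.5,'q1');crop(s,165,150,295,290,5,'q1s')"
```

```text
time: 18.05
tcp_pos: [0.4864, -0.3181, 0.108]
eef_rot: [[0.992, 0.127, 0.002], [0.127, -0.992, -0.001], [0.002, 0.001, -1.0]]
wrist_force: [0.9, -0.2, -1.2]
width: 0.0275
t 18.05 pos [ 0.4864 -0.3181  0.108 ] head 7.32 tilt [0.0015 0.0013] F [ 0.9 -0.2 -1.2] w 0.0275 j7 -23.5
travel cm [-0.07 -0.1   0.5 ] roll 0.12
```

View pics/q1.png

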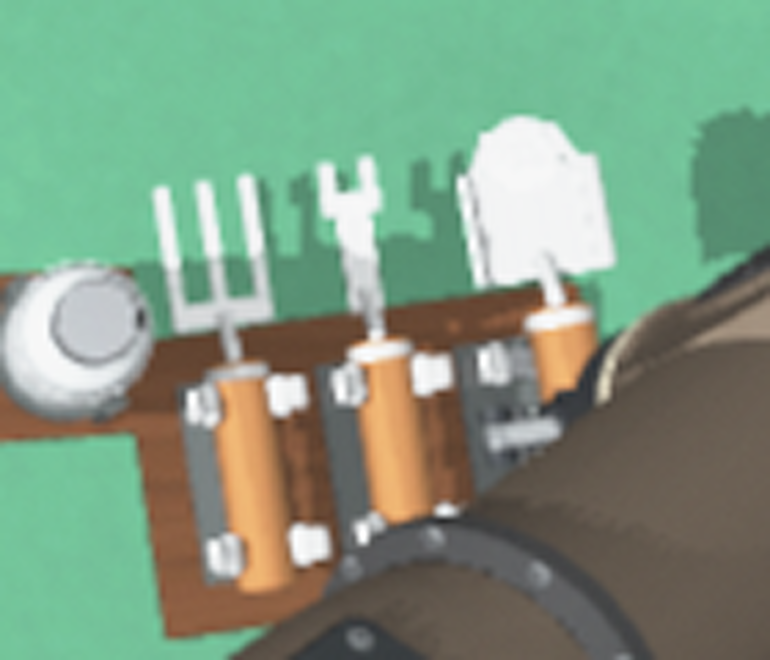

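View pics/q1s.png

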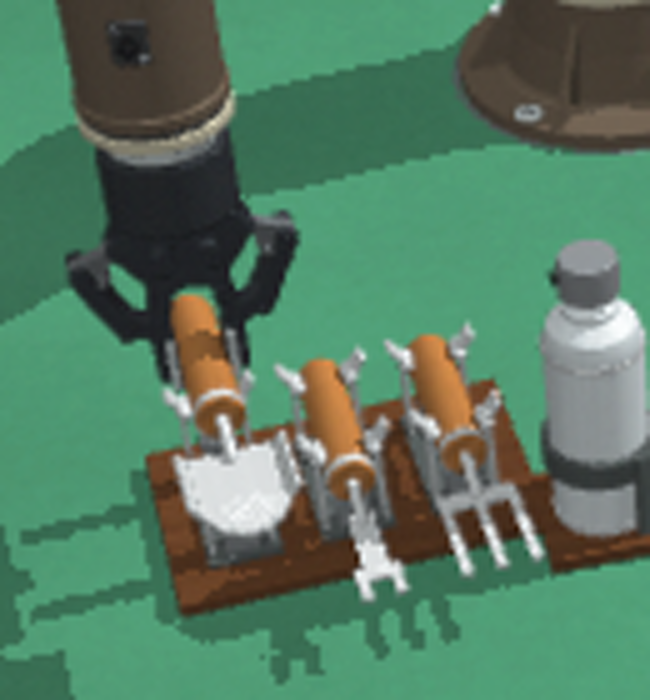

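The trowel blade points forward above clip_a, ferrule at (560,318) top crop. I'll measure before pushing.

Run:
```python
from h import *
d=load('top');s=load('scene')
T=np.array([[561,317],[520,116]])/5.5+[340,130]
S=np.array([[219,407],[240,537]])/5+[165,150]
X=tri(d,s,T,S);print(X.round(4),infr(X,CA).round(4))
for z in(.12,.126,.13):print(z,infr(cast(d,T[0],z),CA).round(4),infr(cast(d,T[1],z-.013),CA).round(4))
goal(.4856,-.3172,.0377,7.2)
```

```text
[[ 0.5359 -0.3108  0.1332]
 [ 0.6317 -0.3024  0.1144]] [[ 5.070e-02  1.000e-04]
 [ 1.468e-01 -3.600e-03]]
0.12 [[ 0.0519 -0.0016]] [[ 0.1488 -0.0011]]
0.126 [[0.0516 0.0001]] [[0.148  0.0006]]
0.13 [[0.0514 0.0012]] [[0.1475 0.0017]]
t 18.25 pos [ 0.4868 -0.3178  0.1081] head 7.27 tilt [0.003  0.0016] F [ 1.2 -0.9 -1.7] w 0.0271 j7 -23.5
travel cm [-0.13 -0.09  7.03] roll 0.07
```

```bash
python3 -m handwheel '[{"travel":[-0.2,0,0],"roll":0,"hand":0},{"travel":[-0.2,0,2],"roll":0,"hand":0},{"travel":[-0.2,0,3.2],"roll":0,"hand":0},{"travel":[-0.2,0,4.2],"roll":0,"hand":0},{"travel":[-0.2,0,5],"roll":0,"hand":0},{"travel":[-0.2,0,5.7],"roll":0,"hand":0},{"travel":[-0.2,0,6.3],"roll":0,"hand":0},{"travel":[-0.2,0,6.8],"roll":0,"hand":0},{"travel":[-0.2,0,7.1],"roll":0,"hand":0},{"travel":[-0.2,0,7.1],"roll":0,"hand":0}]' 90; python3 -c "
from h import *
goal(.4856,-.3172,.0377,7.2)
d=load('top');s=load('scene');crop(d,340,130,480,250,5.5,'q2');crop(s,165,150,295,290,5,'q2s')"
```

```text
time: 19.5
tcp_pos: [0.4837, -0.3173, 0.0374]
eef_rot: [[0.992, 0.126, 0.002], [0.126, -0.992, 0.002], [0.002, -0.002, -1.0]]
wrist_force: [-9.8, 8.9, 35.8]
width: 0.0275
t 19.5 pos [ 0.4837 -0.3173  0.0374] head 7.21 tilt [ 0.002  -0.0016] F [-9.8  8.9 35.8] w 0.0275 j7 -19.1
travel cm [ 0.19  0.01 -0.03] roll 0.01
```

View pics/q2.png

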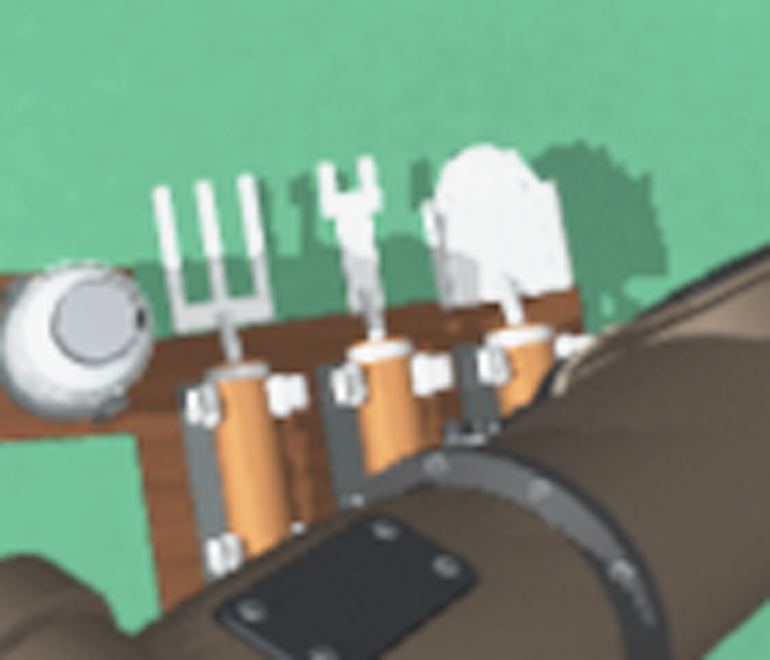

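View pics/q2s.png

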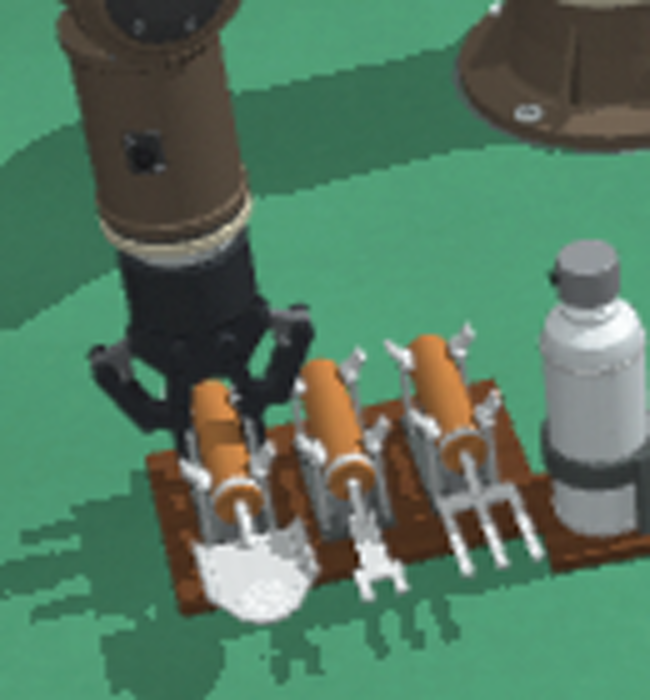

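```bash
python3 - <<'E'
from h import *
d=load('top');s=load('scene')
T=np.array([[519,337],[481,145]])/5.5+[340,130]
S=np.array([[238,497],[265,621]])/5+[165,150]
X=tri(d,s,T,S);print(X.round(4),infr(X,CA).round(4))
for z in(.055,.06,.065):print(z,infr(cast(d,T[0],z),CA).round(4),infr(cast(d,T[1],z-.013),CA).round(4))
E
python3 -m handwheel '[{"travel":[0,0,-0.3],"roll":0,"hand":0},{"travel":[0,0,-0.3],"roll":0,"hand":0},{"travel":[0,0,-0.3],"roll":0,"hand":0}]' 90
```

```text
[[ 0.5328 -0.31    0.0602]
 [ 0.6286 -0.2992  0.0457]] [[ 0.0477  0.0012]
 [ 0.1441 -0.    ]]
0.055 [[0.0484 0.0018]] [[0.1453 0.002 ]]
0.06 [[0.0482 0.0031]] [[0.1447 0.0033]]
0.065 [[0.048  0.0044]] [[0.1441 0.0047]]
time: 20.08
tcp_pos: [0.4837, -0.3175, 0.0378]
eef_rot: [[0.992, 0.126, -0.0], [0.126, -0.992, -0.0], [-0.0, 0.0, -1.0]]
wrist_force: [0.7, -0.9, -0.1]
width: 0.0275
```

The trowel's axis is at z≈0.060 and the force is relieved. Release and retreat.

```bash
python3 -m handwheel '[{"travel":[0,0,0],"roll":0,"hand":0.48},{"travel":[0,0,0],"roll":0,"hand":0.48},{"travel":[0,0,0],"roll":0,"hand":0.48},{"travel":[0,0,-2],"roll":0,"hand":0.48},{"travel":[0,0,-5],"roll":0,"hand":0.48},{"travel":[0,0,-10],"roll":0,"hand":0.48},{"travel":[0,0,-16],"roll":0,"hand":0.48},{"travel":[0,0,-22],"roll":0,"hand":0.3},{"travel":[0,0,-25],"roll":0,"hand":0},{"travel":[0,0,-25],"roll":0,"hand":0}]' 90; python3 -c "
from h import *
goal(.5309,-.088,.29,7.2)
d=load('top');s=load('scene');crop(d,330,130,470,250,5.5,'q3');crop(s,165,150,295,290,5,'q3s')"
```

```text
time: 21.32
tcp_pos: [0.4841, -0.3187, 0.2916]
eef_rot: [[0.992, 0.125, 0.005], [0.125, -0.992, -0.002], [0.004, 0.003, -1.0]]
wrist_force: [0.2, -0.2, -0.8]
width: 0.0001
t 21.32 pos [ 0.4841 -0.3187  0.2916] head 7.19 tilt [0.0045 0.0028] F [ 0.2 -0.2 -0.8] w 0.0001 j7 -32.5
travel cm [  7.53 -22.3    0.13] roll -0.01
```

View pics/q3.png

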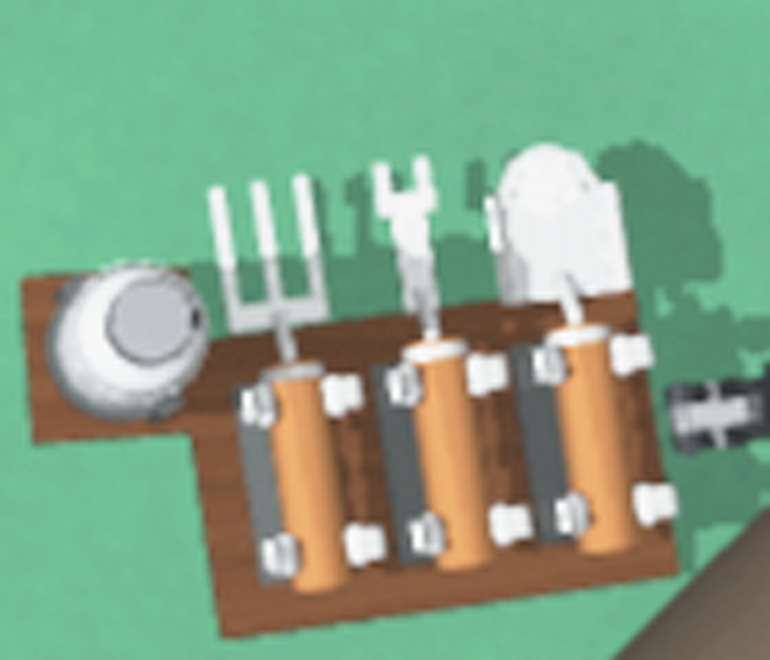

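View pics/q3s.png

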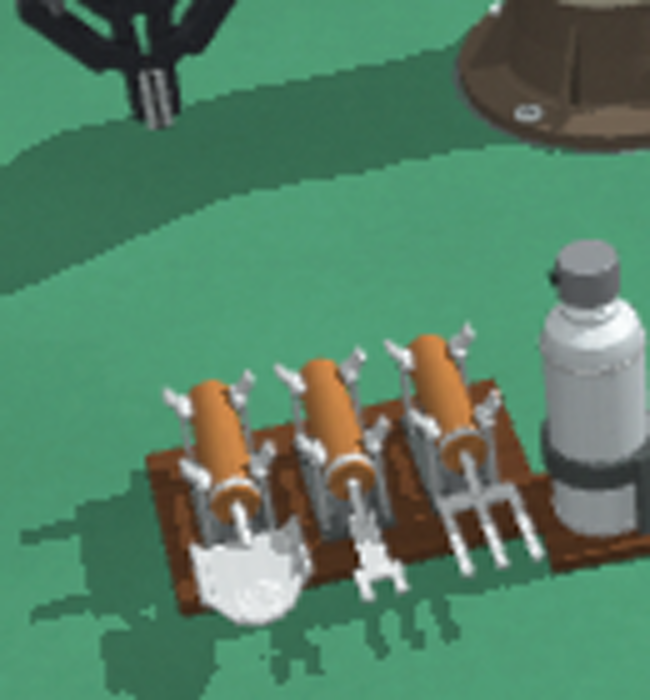

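All three tools sit alike, with ferrules at (298,370), (437,350) and (578,335) in the top crop. Before spraying I'll check the spacing more carefully.

Run:
```python
from h import *
d=load('top');s=load('scene')
crop(d,372,185,450,240,10,'q4')
# left/right edges per row from hue mask of handles
hsv=cv2.cvtColor(d["pixels"],cv2.COLOR_BGR2HSV)
m=cv2.inRange(hsv,(8,110,150),(18,200,255));k=np.zeros_like(m);k[190:240,372:450]=m[190:240,372:450]
n,l,st,ce=cv2.connectedComponentsWithStats(k)
for i in range(1,n):
    if st[i,4]<100: continue
    ys,xs=np.where(l==i);pts=[]
    for y in range(ys.min()+1,ys.max()):
        r=xs[ys==y]; pts.append(((r.min()+r.max())/2,y))
    w=cast(d,pts,.063)[:,:2]; p=np.polyfit(w[:,0],w[:,1],1)
    print(st[i],"angle",np.degrees(np.arctan(p[0])).round(2),"x range",w[:,0].min().round(4),w[:,0].max().round(4),"mid",w.mean(0).round(4),[infr(w.mean(0),c).round(4) for c in(CB+[-.009,.0695],CB,CA)])
```

```text
[431 192  15  39 360] angle 6.4 x range 0.4329 0.5282 mid [ 0.4804 -0.3152] [array([-0.0047, -0.1372]), array([-0.0049, -0.0671]), array([-0.0049,  0.0027])]
[405 195  15  39 360] angle 6.63 x range 0.4258 0.521 mid [ 0.4733 -0.2456] [array([-0.003 , -0.0673]), array([-0.0033,  0.0028]), array([-0.0032,  0.0725])]
[379 199  14  39 353] angle 6.79 x range 0.4162 0.5112 mid [ 0.4636 -0.1761] [array([-0.0039,  0.0029]), array([-0.0042,  0.073 ]), array([-0.0041,  0.1428])]
```

View pics/q4.png

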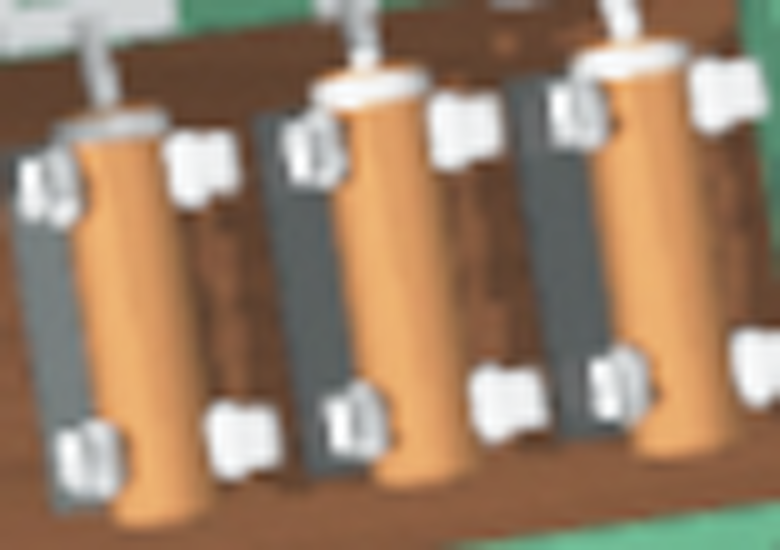

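The three handles are parallel within 0.4° and at 70 mm pitch within 1 mm, matching the fork's home pose, so both tools are home. Now over the cap with shut fingers.

```bash
python3 -m handwheel '[{"travel":[1.5,-5,0],"roll":0,"hand":0},{"travel":[3.3,-10,0],"roll":0,"hand":0},{"travel":[5,-15,0],"roll":0,"hand":0},{"travel":[6.5,-20,0],"roll":0,"hand":0},{"travel":[7.5,-22.3,0],"roll":0,"hand":0},{"travel":[7.5,-22.3,5],"roll":0,"hand":0},{"travel":[7.5,-22.3,7],"roll":0,"hand":0},{"travel":[7.5,-22.3,7],"roll":0,"hand":0},{"travel":[7.5,-22.3,7],"roll":0,"hand":0}]' 90; python3 -c "
from h import *
goal(.5309,-.0885,.195,7.2)
s=load('scene');crop(s,240,150,330,250,6,'c1s')"
```

```text
time: 22.65
tcp_pos: [0.5302, -0.0872, 0.2185]
eef_rot: [[0.992, 0.125, 0.0], [0.125, -0.992, -0.0], [0.0, 0.0, -1.0]]
wrist_force: [-0.7, 0.5, -0.3]
width: 0.0002
t 22.65 pos [ 0.5302 -0.0872  0.2185] head 7.19 tilt [0.0002 0.0005] F [-0.7  0.5 -0.3] w 0.0002 j7 -54.9
travel cm [0.05 0.14 2.35] roll -0.01
```

View pics/c1s.png

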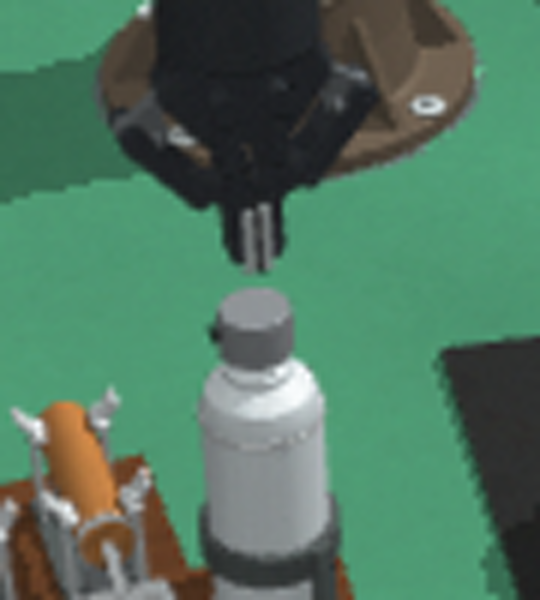

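The shut tips are at (258,272), directly above the cap top at (256,308) and about 24 mm clear. Pressing in steps.

```bash
python3 -m handwheel '[{"travel":[0,0.1,1.5],"roll":0,"hand":0},{"travel":[0,0.1,2.3],"roll":0,"hand":0},{"travel":[0,0.1,2.7],"roll":0,"hand":0},{"travel":[0,0.1,3.0],"roll":0,"hand":0},{"travel":[0,0.1,3.0],"roll":0,"hand":0},{"travel":[0,0.1,3.0],"roll":0,"hand":0}]' 90; python3 -c "
from h import *
goal(.5309,-.0885,.185,7.2)
s=load('scene');crop(s,240,150,330,250,6,'c2s')"
```

```text
time: 23.45
tcp_pos: [0.53, -0.0877, 0.1883]
eef_rot: [[0.992, 0.126, -0.0], [0.126, -0.992, 0.001], [-0.0, -0.001, -1.0]]
wrist_force: [-3.4, 1.9, 8.0]
width: -0.0002
t 23.45 pos [ 0.53   -0.0877  0.1883] head 7.22 tilt [-0.0001 -0.0006] F [-3.4  1.9  8. ] w -0.0002 j7 -52.9
travel cm [0.08 0.09 0.33] roll 0.02
```

View pics/c2s.png

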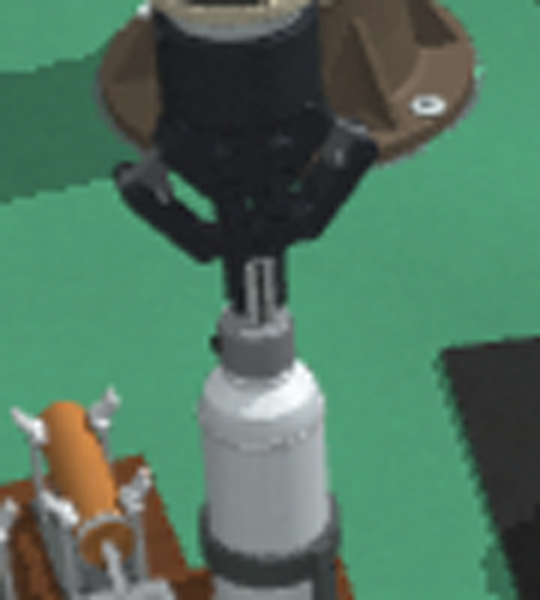

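8 N at this depth means about fully down. I'll press 3 mm further to make sure it bottoms, then release.

```bash
python3 -m handwheel '[{"travel":[0,0,0.2],"roll":0,"hand":0},{"travel":[0,0,0.3],"roll":0,"hand":0},{"travel":[0,0,0.3],"roll":0,"hand":0},{"travel":[0,0,0.3],"roll":0,"hand":0}]' 90
```

```text
time: 24.0
tcp_pos: [0.5306, -0.0879, 0.1875]
eef_rot: [[0.992, 0.126, 0.002], [0.126, -0.992, 0.002], [0.002, -0.002, -1.0]]
wrist_force: [-11.6, 5.1, 35.9]
width: -0.0
```

The force rose from 8 to 36 N over less than 1 mm, so the cap is at its stop. Retreat and take the last look.

```bash
python3 -m handwheel '[{"travel":[0,0,-1],"roll":0,"hand":0},{"travel":[0,0,-4],"roll":0,"hand":0},{"travel":[0,0,-9],"roll":0,"hand":0},{"travel":[-6,0,-13],"roll":0,"hand":0},{"travel":[-12,0,-14],"roll":0,"hand":0},{"travel":[-12,0,-14],"roll":0,"hand":0},{"travel":[-12,0,-14],"roll":0,"hand":0},{"travel":[-12,0,-14],"roll":0,"hand":0}]' 90; python3 -c "
from h import *
goal(.5309,-.0885,.185,7.2)
d=load('top');s=load('scene');cv2.imwrite('pics/fin.png',s['pixels']);crop(s,170,150,320,290,5,'fins');crop(d,150,100,470,260,2.4,'fint')"
```

```text
time: 25.0
tcp_pos: [0.4118, -0.1022, 0.3251]
eef_rot: [[0.992, 0.127, 0.001], [0.127, -0.992, 0.0], [0.001, -0.0, -1.0]]
wrist_force: [0.0, -0.4, 0.6]
width: -0.0003
t 25.0 pos [ 0.4118 -0.1022  0.3251] head 7.28 tilt [ 0.0007 -0.0003] F [ 0.  -0.4  0.6] w -0.0003 j7 -79.6
travel cm [11.98  0.16 14.02] roll 0.08
```

View pics/fins.png

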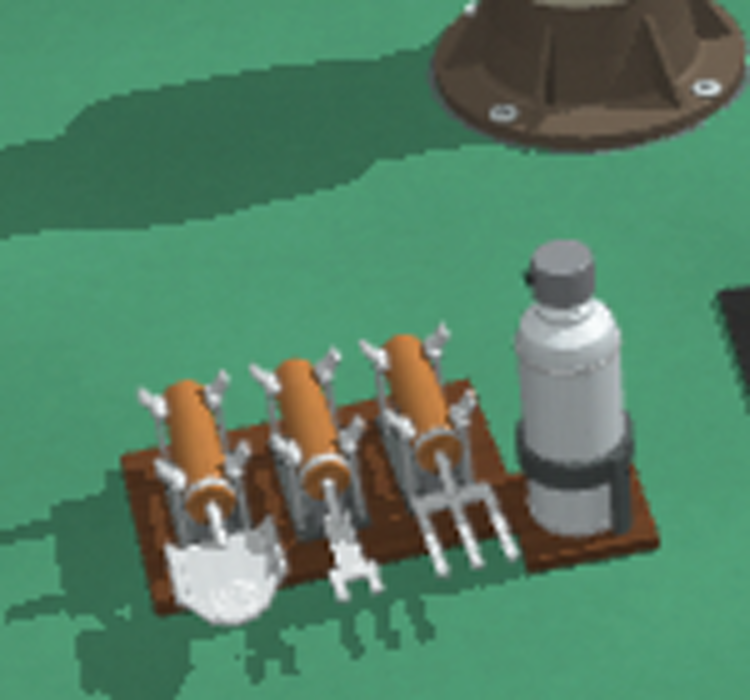

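View pics/fint.png

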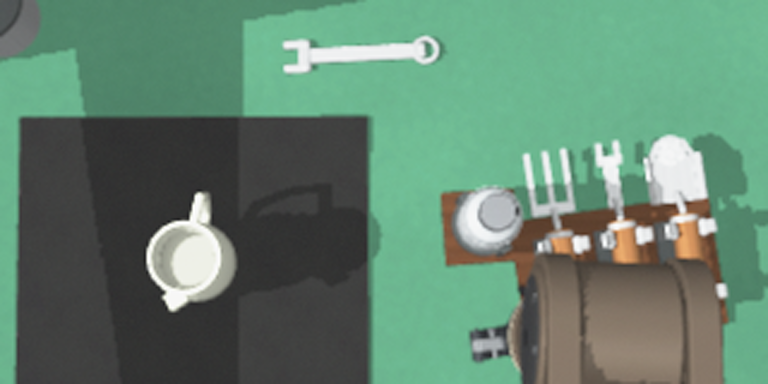

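All three tools are in the rack with heads aligned, and the cap is back up with its top at (563,255) in the crop. The jug and spanner have not moved, and the arm is clear. Handing in.

```bash
python3 -c "
from h import *
print(robot.job_done())"
```

```text
the job is handed in; nothing more can be done
None
```

I put the weeder in clip_b and the trowel in clip_a, then pressed the cap and let it spring back. The job was handed in at about 25 s; no verdict is reported.

**Last checks:**
- **Tools in the rack:** both handle axes measured about 60 mm up, with heads pointing the same way as the fork's. The three handles were parallel within 0.4° and spaced at 70 mm within 1 mm.
- **Position against the clips:** against my own estimate of the clip centres, all three tools, including the untouched fork, read about 3 mm off in y and 3–5 mm in x. I take most of that as estimate error. It is within the limits either way.
- **Nozzle cap:** I judged it fully down by force: 8 N, then 36 N within less than 1 mm more travel. It looks fully up again in the final picture.
- **Bystanders:** the jug, spanner and fork look unmoved by eye in the final pictures.

**What failed or disagreed:**
- **First weeder grasp:** it missed. The fingers shut on top of the handle with about 23 N and moved the weeder only a few millimetres.
- **Fingertip position:** the cameras and that contact put the shut fingertips 6–11 mm behind the reported TCP, not 11 mm ahead as stated. I used the measured offset from then on.
- **Push-in forces:** the trowel was pressed to about 36 N, more than the 5–15 N expected for snapping in. I relieved that force before releasing it.

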